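# Refit the flame rings of the kettle stove

### The arm

A 6-joint arm with a two-finger parallel gripper is mounted at the origin on the work surface. World frame = base frame: x ahead of the robot, y to its left, z up, the work surface at z = 0. Lengths are in m, angles in degrees, forces in N, time in s.
With the tool pointing down it reaches from about 0.375 to 0.925 m from the base axis. Payload 5.7 kg.
Tool frame: the origin (TCP) lies at the very end of the fingers, on their centre line; the grasp point (between the pads) lies 19 mm behind it; z points along the fingers, y is the line along which they close (so a half turn about z gives the same grasp; the last joint's range is limited). The gripper opens to 88 mm and grips with 3 to 60 N. Pads are 20 mm wide; open, the fingers measure 115 mm over their backs; the gripper's body (75 mm by 178 mm) begins 61 mm behind the grasp point.
Start: joints at [66.687, 20.558, 86.54, -0, 72.909, -6.595], TCP at [0.173, 0.575, 0.223] pointing down, gripper open.
Joint ranges: [-170.27, 170.27], [-57.76, 135], [12.27, 136.19], [-55.21, 235.2], [11.17, 155.16], [-170.74, 170.74]. Speed limits (degrees/s): [136.94, 136.94, 180, 180, 180, 180].

### API

Orientations are given as a 3x3 rotation matrix whose columns are the frame's x, y, z axes.
In Python, from bench import readout, imaging, ticket gives the robot as it stands.
- The arm moves only by the tool step_arm, never from a script. Its argument "rows" is a list of rows, each an object of numbers: "gripper": the opening, from -1 (shut) to 1 (fully open); "tx", "ty", "tz": the shift along the world's x, y, z scaled (see below); "rx", "ry", "rz": the turn, a rotation vector about the world's x, y, z scaled (see below). A call has exactly 5 rows; each row is the pose to reach, as a shift and turn from the pose commanded when the call began, turning the shorter way round; what a row does not reach only later rows make up. The controller multiplies each number of a shift by 0.4 m and each number of a turn by 180 degrees. A row lasts 1/8 s, in which the tool goes at most 62.5 mm and 10.7 degrees, less where a joint would pass 70% of its speed; a pose out of reach is approached as far as the arm can. A call with a number of a shift or a turn outside -1 to 1 is refused whole. A call with a gripper value outside its range is refused whole. The fingers move at their own pace and stop on an object; "grip_force" is the grip in N (left out, the last holds). Time passes only in rows, so rows that repeat a pose let the fingers close, or fill a call up. It gives the time, the measured TCP pose, the force, the opening and the grip force at its end, in the units of the state.
- readout.observe(): the state, without advancing time (a new reading comes with each control period).
- imaging.grab_frame(name): name is "side" or "top" or "wrist"; returns the picture (480x640x3 uint8, red, green, blue); there is no depth.
- imaging.camera_info(name): a dict with "fovy" (degrees; the focal length in pixels is half the picture's height over the tangent of half this angle, whatever the lens; pixels are square), "cx", "cy" (the principal point, pixels), "R" (3x3) and "t" (3): a world point X has camera coordinates R X + t. Camera axes: x right, y down, z forward; pixel columns grow to the right and rows downward; lengths in m; the calibration is good to about 2 mm. A picture is of the moment at which its call begins: read the wrist's pose just before it. camera_info takes no time and is no camera call; for the wrist camera it gives the pose at the moment of the call.
- ticket.sign_off(): hands the job in; it is judged then, once.
Trained networks look in the newest picture that a camera, given by its name, has taken for a name from the list of things; names that differ only in an ending like _2 or _b are one class to them, and where a whole thing is asked for, a point or a joint stands for the part that bears it (a point fixed in the world has none). Each returns a list of dicts, best first, with "p" (0 to 1); they miss things now and then, are a little off and sometimes report something else, mostly with a low value. They report only what shows in the picture. A call takes as long as a camera call. They do not tell look-alikes from the thing itself.
- imaging.spot_in(camera, query): "bbox" ([left, top, width, height] in pixels, round what is visible of it).
- imaging.regions_of(camera, query): "mask" (480x640 bool, what is visible of it) and "bbox" ([left, top, width, height] in pixels, round what is visible of it).
- imaging.spot_point(camera, query): "position" ([row, column] in pixels: a listed point, or the origin of a listed thing).
The state is a dict: "time": time; "joint_positions": joint angles; "qd": joint speeds; "joint_efforts": joint torques, N m; "tcp_pos": TCP position; "eef_rot": TCP orientation; "ft_force": force on the tool from outside, world axes, zero at the start; "ft_torque": the same for the moment, N m; "gripper_width": opening from 0.0 (shut) to 1.0 (fully open); "grip_force": force on a finger pad.
Only numpy, scipy, OpenCV 4.12 (cv2) and the standard library are available. Lean on these libraries where they do the work, as an engineer would, in place of code of your own. Each camera call takes 0.05 s, during which the arm holds its last target. There are 200 camera calls.

### The job

Get the tea room's kettle stove ready for the next class: first shut the main gas cock right to its stop, then lift off any sooty black flame ring still on a burner and put it down in the steel washing tray, not one on another, and slide a clean brass ring down over each of the three burner tubes until it sits fully home. Keep the gas shut until every ring is in its place, then turn the cock back fully open, leaving the tea things around undisturbed.

Things in the scene. Friction and masses are not known exactly. Their poses are not given: they have to be found in the camera images.
- gas_cock (a joint): Main gas cock: quarter-turn ball valve on the steel gas pipe beyond the right-hand end (robot's view) of the stove, flat yellow lever on top. 0 rad = shut, hard stop, lever square across the pipe and pointing to the front of the stove (the robot's side); 1.571 rad = fully open, hard stop, lever in line with the pipe and pointing away from the stove. It opens anticlockwise seen from above, is stiff (about 4 N at the middle of the lever) and stays where it is left.
- cock_handle (a point): Middle of the yellow lever, 62 mm from its pivot; x axis runs along the lever from the tip towards the pivot, z up. The yellow grip is 72 mm long (from 24 to 96 mm from the pivot), 22 mm wide, 12 mm thick; 35 mm of free height below its middle down to the pipe.
- cock_pivot (a point): The upright axis about which the lever turns, at lever height; fixed to the stove. Its x axis points to the back of the stove, y along the pipe towards the stove's left end.
- tube1 (a point): Right-hand burner of the three-burner stainless stove (robot's view): point at the top centre of its upright round centre tube, 28 mm thick, top end tapered to 12 mm over 11 mm. A flame ring slides down over it (2 mm play all round) and seats on the burner cup 62 mm below this point; then the ring's centre is 36 mm below this point and the tube stands 10 mm proud of the ring. Burners are 130 mm apart; tube tops are 154 mm above the table. z is up, x to the back of the stove.
- tube2 (a point): Middle burner of the three-burner stainless stove (robot's view): point at the top centre of its upright round centre tube, 28 mm thick, top end tapered to 12 mm over 11 mm. A flame ring slides down over it (2 mm play all round) and seats on the burner cup 62 mm below this point; then the ring's centre is 36 mm below this point and the tube stands 10 mm proud of the ring. Burners are 130 mm apart; tube tops are 154 mm above the table. z is up, x to the back of the stove.
- tube3 (a point): Left-hand burner of the three-burner stainless stove (robot's view): point at the top centre of its upright round centre tube, 28 mm thick, top end tapered to 12 mm over 11 mm. A flame ring slides down over it (2 mm play all round) and seats on the burner cup 62 mm below this point; then the ring's centre is 36 mm below this point and the tube stands 10 mm proud of the ring. Burners are 130 mm apart; tube tops are 154 mm above the table. z is up, x to the back of the stove.
- new1_c (a point): Clean brass flame ring, standing on the blue mat (3 mm thick) at the start: 64 mm outside, 32 mm through-bore, 52 mm tall, about 0.4 kg. Point: its centre, 26 mm above its underside, z along its bore (up when it stands).
- new2_c (a point): Clean brass flame ring, standing on the blue mat (3 mm thick) at the start: 64 mm outside, 32 mm through-bore, 52 mm tall, about 0.4 kg. Point: its centre, 26 mm above its underside, z along its bore (up when it stands).
- new3_c (a point): Clean brass flame ring, standing on the blue mat (3 mm thick) at the start: 64 mm outside, 32 mm through-bore, 52 mm tall, about 0.4 kg. Point: its centre, 26 mm above its underside, z along its bore (up when it stands).
- old1_c (a point): Sooty black flame ring, seated over one of the burner tubes at the start; may be absent: 64 mm outside, 32 mm through-bore, 52 mm tall, about 0.4 kg. Point: its centre, 26 mm above its underside, z along its bore (up when it stands).
- old2_c (a point): Sooty black flame ring, seated over one of the burner tubes at the start; may be absent: 64 mm outside, 32 mm through-bore, 52 mm tall, about 0.4 kg. Point: its centre, 26 mm above its underside, z along its bore (up when it stands).
- old3_c (a point): Sooty black flame ring, seated over one of the burner tubes at the start; may be absent: 64 mm outside, 32 mm through-bore, 52 mm tall, about 0.4 kg. Point: its centre, 26 mm above its underside, z along its bore (up when it stands).
- vat: Shallow stainless washing tray on the table in front of the stove, 130 (x) by 280 (y) by 30 mm high, walls and floor 3 mm, empty at the start, loose, 0.6 kg. Origin: centre of its underside. (Behind the stove, 0.2 m beyond the burners, stand a kettle 180 mm tall and a glass teapot.)
- whisk: Bamboo tea whisk standing on its handle, 105 mm tall, 56 mm across the tines; a bystander. Origin: centre of its underside.
- bowl: Blue tea bowl, 120 mm across, 72 mm tall; a bystander. Origin: centre of its underside.
- cup: Grey-green cup, 68 mm across, 55 mm tall; a bystander. Origin: centre of its underside.
- caddy: Green tea caddy, 72 mm across, 90 mm tall; a bystander. Origin: centre of its underside.
- packet: Kraft tea packet lying flat, 110 by 160 by 40 mm; a bystander. Origin: centre of its underside.
Mind the look-alikes: they are no part of the job. Leave any red look-alike of the part that bears new2_c alone.

How it is judged (in metres and radians):
On the way, in this order (a step that is already met when the one before it is completed fails the run):
1. the gas cock is shut, within 0.12 rad of its stop (value of joint gas_cock below 0.12 rad), for 0.2 s.
2. with the gas shut, every black ring is in the tray and a brass ring is home on each of the three tubes (value of joint gas_cock below 0.15 rad and ((horizontal distance between new1_c and tube1 below 0.005 m and z of new1_c in the frame of tube1 below -0.0325 m) or (horizontal distance between new1_c and tube2 below 0.005 m and z of new1_c in the frame of tube2 below -0.0325 m) or (horizontal distance between new1_c and tube3 below 0.005 m and z of new1_c in the frame of tube3 below -0.0325 m)) and angle between each of new1_c, new2_c, new3_c's own z axis and vertical below 0.06 rad and ((horizontal distance between new2_c and tube1 below 0.005 m and z of new2_c in the frame of tube1 below -0.0325 m) or (horizontal distance between new2_c and tube2 below 0.005 m and z of new2_c in the frame of tube2 below -0.0325 m) or (horizontal distance between new2_c and tube3 below 0.005 m and z of new2_c in the frame of tube3 below -0.0325 m)) and ((horizontal distance between new3_c and tube1 below 0.005 m and z of new3_c in the frame of tube1 below -0.0325 m) or (horizontal distance between new3_c and tube2 below 0.005 m and z of new3_c in the frame of tube2 below -0.0325 m) or (horizontal distance between new3_c and tube3 below 0.005 m and z of new3_c in the frame of tube3 below -0.0325 m)) and x of old1_c in the frame of vat between -0.06 and 0.06 m and y of old1_c in the frame of vat between -0.135 and 0.135 m and z of each of old1_c, old2_c, old3_c in the frame of vat below 0.045 m and x of old2_c in the frame of vat between -0.06 and 0.06 m and y of old2_c in the frame of vat between -0.135 and 0.135 m and x of old3_c in the frame of vat between -0.06 and 0.06 m and y of old3_c in the frame of vat between -0.135 and 0.135 m), for 0.3 s.
3. the gas cock is fully open, within 0.12 rad of its stop (value of joint gas_cock above 1.45 rad), for 0.2 s.
At the end, for the whole second after the job is handed in: The gas cock is within 0.12 rad of fully open; each brass ring is on a burner tube, within 5 mm of its axis, upright within 0.06 rad and seated to within 3.5 mm; every black ring that was there is inside the washing tray with its centre less than 45 mm above the tray's underside (value of joint gas_cock above 1.45 rad and ((horizontal distance between new1_c and tube1 below 0.005 m and z of new1_c in the frame of tube1 below -0.0325 m) or (horizontal distance between new1_c and tube2 below 0.005 m and z of new1_c in the frame of tube2 below -0.0325 m) or (horizontal distance between new1_c and tube3 below 0.005 m and z of new1_c in the frame of tube3 below -0.0325 m)) and angle between each of new1_c, new2_c, new3_c's own z axis and vertical below 0.06 rad and ((horizontal distance between new2_c and tube1 below 0.005 m and z of new2_c in the frame of tube1 below -0.0325 m) or (horizontal distance between new2_c and tube2 below 0.005 m and z of new2_c in the frame of tube2 below -0.0325 m) or (horizontal distance between new2_c and tube3 below 0.005 m and z of new2_c in the frame of tube3 below -0.0325 m)) and ((horizontal distance between new3_c and tube1 below 0.005 m and z of new3_c in the frame of tube1 below -0.0325 m) or (horizontal distance between new3_c and tube2 below 0.005 m and z of new3_c in the frame of tube2 below -0.0325 m) or (horizontal distance between new3_c and tube3 below 0.005 m and z of new3_c in the frame of tube3 below -0.0325 m)) and x of old1_c in the frame of vat between -0.06 and 0.06 m and y of old1_c in the frame of vat between -0.135 and 0.135 m and z of each of old1_c, old2_c, old3_c in the frame of vat below 0.045 m and x of old2_c in the frame of vat between -0.06 and 0.06 m and y of old2_c in the frame of vat between -0.135 and 0.135 m and x of old3_c in the frame of vat between -0.06 and 0.06 m and y of old3_c in the frame of vat between -0.135 and 0.135 m); the robot touches nothing.
It fails at once if a flame ring is lifted high (centre above 0.165 m) while the gas is on (value of joint gas_cock above 0.4 rad and height (world z) of any of new1_c, new2_c, new3_c, old1_c, old2_c, old3_c above 0.165 m).
It fails at once if a bystander is shifted by more than 30 mm (distance of any of whisk, bowl, cup, caddy, packet from where it was at the start of the episode above 0.03 m).
It fails at once if a bystander is tipped over (angle between any of whisk, bowl, cup, caddy, packet's own z axis and vertical above 0.5 rad).
Of old1, old2, old3 only 1 to 3 are there at a start; the rules pass over those that are not, and their reading is None.
At some moment in a run one of new1, new2, new3 may be knocked a few centimetres aside while the robot is not near it.
It also fails if it takes over 208 s, if anything falls off the work surface, if the arm or the gripper's body presses on something with over 40 N, if the wrist force passes 120 N, or if a joint passes its speed limit or range.

## Working session

There is one attempt and no reset: what is moved stays moved. The work goes in short steps, Python scripts to look and compute and a tool call to move; the robot and the scene stay as the last step left them, time stands still between calls to the robot, and variables do not carry over. Pictures are saved under pics/ and viewed, at most 14 in all, crops included, and the job is handed in when it is done.

Besides the shell and the picture viewer there is one more tool, called after "Emit:" as a command line: name --argument value ..., lists and objects as JSON in quotes. step_arm: Moves the arm, as the interface text tells. Shifts and turns lie within -1 to 1; 1 stands for 0.4 m of shift or 180 degrees of turn. Its arguments: {"type":"object","properties":{"rows":{"type":"array","items":{"type":"object","properties":{"gripper":{"type":"number"},"tx":{"type":"number"},"ty":{"type":"number"},"tz":{"type":"number"},"rx":{"type":"number"},"ry":{"type":"number"},"rz":{"type":"number"}}}},"grip_force":{"type":"number"}},"required":["rows"]}

```bash
mkdir -p pics; ls; cat > h.py <<'E'
import numpy as np, cv2
from bench import readout, imaging, ticket
def cam(n):
    c=imaging.camera_info(n); f=240/np.tan(np.radians(c['fovy'])/2)
    return f,c['cx'],c['cy'],np.array(c['R']),np.array(c['t'])
def ray(n,rc,z,c=None):
    f,cx,cy,R,t=c or cam(n); d=R.T@np.array([(rc[1]-cx)/f,(rc[0]-cy)/f,1]); o=-R.T@t
    return o+d*(z-o[2])/d[2]
def proj(n,X,c=None):
    f,cx,cy,R,t=c or cam(n); p=R@np.array(X)+t
    return np.array([p[1]/p[2]*f+cy,p[0]/p[2]*f+cx])
def tri(obs):
    A=[];b=[]
    for c,rc in obs:
        f,cx,cy,R,t=c; d=R.T@np.array([(rc[1]-cx)/f,(rc[0]-cy)/f,1]); d/=np.linalg.norm(d); P=np.eye(3)-np.outer(d,d)
        A.append(P); b.append(P@(-R.T@t))
    return np.linalg.solve(sum(A),sum(b))
def save(n,name):
    im=imaging.grab_frame(n); cv2.imwrite(f'pics/{name}.png',im[:,:,::-1]); return im
E
python3 - <<'E'
from h import *
np.set_printoptions(precision=3,suppress=True)
for n in ['top','side']:
    save(n,n+'0')
    c=cam(n); print(n,'pos',-c[3].T@c[4],'f',c[0])
    for q,z in [('cock_handle',.14),('cock_pivot',.14),('tube1',.154),('tube2',.154),('tube3',.154),('new1_c',.029),('old1_c',.118),('vat',0),('whisk',0),('bowl',0),('cup',0),('caddy',0),('packet',0)]:
        r=imaging.spot_point(n,q)
        print(q,[(round(d['p'],2),np.round(d['position']).astype(int).tolist(),ray(n,d['position'],z,c)[:2].round(3).tolist()) for d in r[:6]])
print(readout.observe())
E
```

```text
pics
top pos [ 0.248 -0.024  1.171] f 448.40804140170394
cock_handle [(0.57, [185, 429], [0.573, -0.28])]
cock_pivot [(0.91, [179, 405], [0.587, -0.223]), (0.51, [254, 483], [0.41, -0.404])]
tube1 [(0.83, [149, 367], [0.654, -0.129]), (0.78, [149, 310], [0.652, 0.008]), (0.7, [247, 424], [0.42, -0.263]), (0.68, [143, 254], [0.663, 0.14])]
tube2 [(0.83, [149, 367], [0.654, -0.129]), (0.78, [149, 310], [0.652, 0.008]), (0.7, [247, 424], [0.42, -0.263]), (0.68, [143, 254], [0.663, 0.14])]
tube3 [(0.83, [149, 367], [0.654, -0.129]), (0.78, [149, 310], [0.652, 0.008]), (0.7, [247, 424], [0.42, -0.263]), (0.68, [143, 254], [0.663, 0.14])]
new1_c [(0.77, [214, 148], [0.512, 0.428])]
old1_c [(0.95, [152, 361], [0.66, -0.118]), (0.5, [291, 196], [0.31, 0.264]), (0.27, [149, 310], [0.666, 0.009]), (0.27, [244, 317], [0.427, -0.016])]
vat [(0.74, [244, 320], [0.446, -0.022])]
whisk []
bowl [(0.84, [257, 483], [0.423, -0.455])]
cup [(0.9, [288, 141], [0.321, 0.44])]
caddy [(0.76, [292, 199], [0.313, 0.289]), (0.53, [246, 321], [0.443, -0.024])]
packet [(0.7, [286, 140], [0.324, 0.441]), (0.57, [
[... 1063 characters left out ...]
 0.432]), (0.27, [261, 317], [0.44, -0.012]), (0.16, [183, 269], [0.515, 0.351])]
caddy [(0.66, [215, 219], [0.319, 0.3])]
packet [(0.57, [358, 506], [0.605, -0.496])]
{'time': 1.4, 'joint_positions': array([66.687, 20.557, 86.541,  0.   , 72.911, -6.596]), 'qd': array([ 0.085,  0.026,  0.078,  0.064,  0.012, -0.005]), 'joint_efforts': array([  0.001, -51.535, -27.112,   0.068,   0.025,  -0.   ]), 'tcp_pos': array([0.173, 0.575, 0.223]), 'eef_rot': array([[-0.958,  0.288, -0.   ],
       [ 0.288,  0.958, -0.   ],
       [ 0.   , -0.   , -1.   ]]), 'ft_force': array([-0.406, -0.286,  0.918]), 'ft_torque': array([-0.025,  0.029, -0.019]), 'grip_force': 0.0, 'gripper_width': 1.0005563157792383}
```

View pics/top0.png

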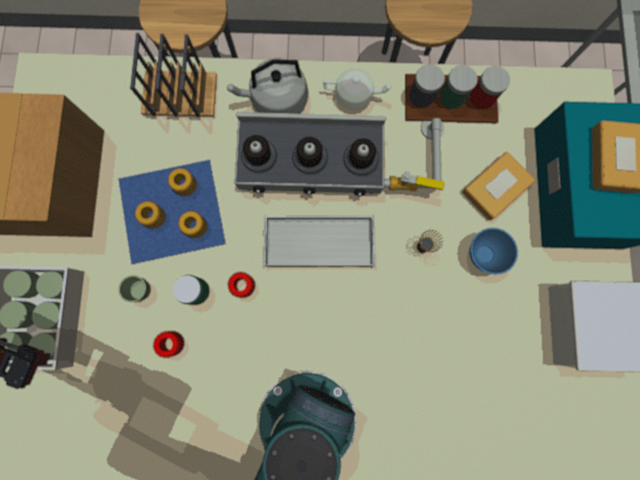

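View pics/side0.png

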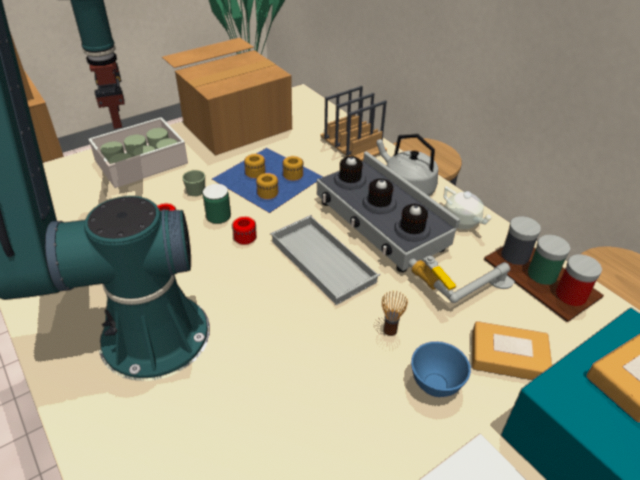

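The top view shows three black rings on the burners at (151,257), (152,310) and (153,362) (row, col). The brass rings are on the blue mat at (214,148), (181,180) and (223,191). The two red rings at (285,240) and (344,168) are look-alikes, so I'll leave them. The lever at (184,430) points away from the stove, which means the gas is open. Next I triangulate and move over the valve.

```bash
python3 - <<'E'
from h import *
np.set_printoptions(precision=4,suppress=True)
T,S=cam('top'),cam('side')
for n,a,b in [('piv',(179,405),(261,430)),('hand',(185,429),(279,444)),('t1',(149,367),(207,411)),('t2',(149,310),(178,382)),('t3',(143,254),(157,351)),('n',(214,148),(165,254)),('n',(223,191),(185,269)),('n',(181,180),(167,292))]:
    print(n,tri([(T,a),(S,b)]))
c=imaging.camera_info('wrist'); o=readout.observe(); R=np.array(c['R']);t=np.array(c['t'])
E_=o['eef_rot']; print('cam pos in tool',E_.T@(-R.T@t-o['tcp_pos']),'cam axes in tool\n',E_.T@R.T, c['fovy'])
E
```

```text
piv [ 0.6068 -0.2344  0.0847]
hand [ 0.593  -0.2954  0.0831]
t1 [ 0.6443 -0.125   0.1637]
t2 [0.6486 0.005  0.1679]
t3 [0.6606 0.1418 0.155 ]
n [0.5111 0.4292 0.0245]
n [0.4922 0.3145 0.0245]
n [0.6022 0.3529 0.0255]
cam pos in tool [ 0.0781 -0.0004 -0.1631] cam axes in tool
 [[-0.0016 -0.9593 -0.2822]
 [ 1.     -0.0016 -0.0003]
 [-0.0002 -0.2822  0.9593]] 62.73781430197305
```

Emit:
step_arm --rows '[{"tx": 0.1,"ty": -0.15,"tz": 0.15,"gripper": -1},{"tx": 0.25,"ty": -0.3,"tz": 0.3,"gripper": -1},{"tx": 0.4,"ty": -0.45,"tz": 0.4,"gripper": -1},{"tx": 0.5,"ty": -0.55,"tz": 0.4,"gripper": -1},{"tx": 0.6,"ty": -0.7,"tz": 0.4,"gripper": -1}]'

```text
validation failed for argument at $.ro...
```

Emit:
step_arm --rows '[{"tx": 0.1,"ty": -0.12,"tz": 0.15,"rx": 0,"ry": 0,"rz": 0,"gripper": -1},{"tx": 0.2,"ty": -0.24,"tz": 0.25,"rx": 0,"ry": 0,"rz": 0,"gripper": -1},{"tx": 0.3,"ty": -0.36,"tz": 0.3,"rx": 0,"ry": 0,"rz": 0,"gripper": -1},{"tx": 0.4,"ty": -0.48,"tz": 0.3,"rx": 0,"ry": 0,"rz": 0.05,"gripper": -1},{"tx": 0.5,"ty": -0.6,"tz": 0.3,"rx": 0,"ry": 0,"rz": 0.093,"gripper": -1}]' --grip_force 30

```text
time: 2.02
tcp_pos: [0.3515, 0.3604, 0.3419]
eef_rot: [[-1.0, -0.006, 0.002], [-0.006, 1.0, 0.001], [-0.002, 0.001, -1.0]]
ft_force: [1.2, 0.2, 0.1]
gripper_width: 0.471
grip_force: 0.0
```

Emit:
step_arm --rows '[{"tx": 0.1,"ty": -0.12,"tz": 0,"rx": 0,"ry": 0,"rz": 0,"gripper": -1},{"tx": 0.2,"ty": -0.24,"tz": 0,"rx": 0,"ry": 0,"rz": 0,"gripper": -1},{"tx": 0.3,"ty": -0.36,"tz": 0,"rx": 0,"ry": 0,"rz": 0,"gripper": -1},{"tx": 0.4,"ty": -0.48,"tz": 0,"rx": 0,"ry": 0,"rz": 0,"gripper": -1},{"tx": 0.45,"ty": -0.6,"tz": 0,"rx": 0,"ry": 0,"rz": 0,"gripper": -1}]' --grip_force 30

```text
time: 2.65
tcp_pos: [0.5319, 0.1196, 0.3405]
eef_rot: [[-1.0, 0.0, 0.001], [0.0, 1.0, -0.0], [-0.001, -0.0, -1.0]]
ft_force: [0.5, 0.4, -0.1]
gripper_width: 0.003
grip_force: 0.0
```

Emit:
step_arm --rows '[{"tx": 0,"ty": -0.15,"tz": 0,"rx": 0,"ry": 0,"rz": 0,"gripper": -1},{"tx": 0,"ty": -0.3,"tz": 0,"rx": 0,"ry": 0,"rz": 0,"gripper": -1},{"tx": 0,"ty": -0.45,"tz": 0,"rx": 0,"ry": 0,"rz": 0,"gripper": -1},{"tx": 0,"ty": -0.6,"tz": 0,"rx": 0,"ry": 0,"rz": 0,"gripper": -1},{"tx": 0,"ty": -0.7,"tz": 0,"rx": 0,"ry": 0,"rz": 0,"gripper": -1}]'

```text
time: 3.28
tcp_pos: [0.5298, -0.1611, 0.3407]
eef_rot: [[-1.0, 0.001, 0.0], [0.001, 1.0, -0.001], [-0.0, -0.001, -1.0]]
ft_force: [-0.2, 0.4, 0.5]
gripper_width: 0.006
grip_force: 0.0
```

Emit:
step_arm --rows '[{"tx": 0,"ty": -0.1,"tz": 0,"rx": 0,"ry": 0,"rz": 0,"gripper": -1},{"tx": 0,"ty": -0.2,"tz": 0,"rx": 0,"ry": 0,"rz": 0,"gripper": -1},{"tx": 0,"ty": -0.2,"tz": 0,"rx": 0,"ry": 0,"rz": 0,"gripper": -1},{"tx": 0,"ty": -0.2,"tz": 0,"rx": 0,"ry": 0,"rz": 0,"gripper": -1},{"tx": 0,"ty": -0.2,"tz": 0,"rx": 0,"ry": 0,"rz": 0,"gripper": -1}]'

```text
time: 3.9
tcp_pos: [0.5301, -0.2372, 0.3407]
eef_rot: [[-1.0, -0.002, -0.0], [-0.002, 1.0, 0.0], [0.0, 0.0, -1.0]]
ft_force: [0.9, -0.2, -0.2]
gripper_width: 0.006
grip_force: 0.0
```

```bash
python3 - <<'E'
from h import *
np.set_printoptions(precision=4,suppress=True)
o=readout.observe(); print(o['tcp_pos'],o['joint_positions'],o['ft_force'])
c=cam('wrist'); save('wrist','w1')
for q,z in [('cock_handle',.085),('cock_pivot',.085),('tube1',.154),('old1_c',.118)]:
    print(q,[(round(d['p'],2),np.round(d['position'],1).tolist(),ray('wrist',d['position'],z,c)[:2].round(4).tolist()) for d in imaging.spot_point('wrist',q)[:4]])
E
```

```text
[ 0.5301 -0.2372  0.3407] [ -30.9275   14.233    79.0423    0.015    86.7388 -121.0194] [ 0.8735 -0.1881 -0.1876]
cock_handle [(0.69, [256.0, 268.6], [0.5961, -0.2962]), (0.17, [336.4, 571.1], [0.6978, 0.0621])]
cock_pivot [(0.61, [263.0, 318.3], [0.6045, -0.2403])]
tube1 [(0.97, [336.3, 434.2], [0.6572, -0.1242]), (0.76, [336.7, 568.7], [0.6576, 0.0104])]
old1_c [(0.6, [318.7, 428.5], [0.6568, -0.1204])]
```

View pics/w1.png

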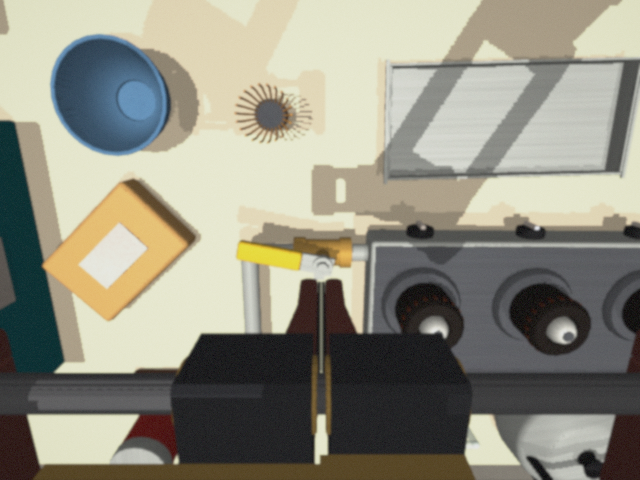

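The wrist view shows the lever with its tip at (248,240) and its pivot at (265,322), still near open. I'll put the closed fingers behind it and push it round to the front.

Emit:
step_arm --rows '[{"tx": 0.13,"ty": -0.08,"tz": -0.05,"rx": 0,"ry": 0,"rz": 0,"gripper": -1},{"tx": 0.25,"ty": -0.157,"tz": -0.15,"rx": 0,"ry": 0,"rz": 0,"gripper": -1},{"tx": 0.255,"ty": -0.157,"tz": -0.3,"rx": 0,"ry": 0,"rz": 0,"gripper": -1},{"tx": 0.255,"ty": -0.157,"tz": -0.44,"rx": 0,"ry": 0,"rz": 0,"gripper": -1},{"tx": 0.255,"ty": -0.157,"tz": -0.5,"rx": 0,"ry": 0,"rz": 0,"gripper": -1}]'

```text
time: 4.78
tcp_pos: [0.6299, -0.2996, 0.1359]
eef_rot: [[-1.0, -0.001, -0.006], [-0.001, 1.0, 0.003], [0.006, 0.003, -1.0]]
ft_force: [0.2, -0.4, 0.4]
gripper_width: 0.003
grip_force: 0.0
```

Emit:
step_arm --rows '[{"tx": 0,"ty": 0,"tz": -0.05,"rx": 0,"ry": 0,"rz": 0,"gripper": -1},{"tx": 0,"ty": 0,"tz": -0.1,"rx": 0,"ry": 0,"rz": 0,"gripper": -1},{"tx": 0,"ty": 0,"tz": -0.15,"rx": 0,"ry": 0,"rz": 0,"gripper": -1},{"tx": 0,"ty": 0,"tz": -0.17,"rx": 0,"ry": 0,"rz": 0,"gripper": -1},{"tx": 0,"ty": 0,"tz": -0.17,"rx": 0,"ry": 0,"rz": 0,"gripper": -1}]'

```text
time: 5.4
tcp_pos: [0.6319, -0.3011, 0.0722]
eef_rot: [[-1.0, -0.0, -0.001], [-0.0, 1.0, 0.0], [0.001, 0.0, -1.0]]
ft_force: [-0.5, -0.8, -0.4]
gripper_width: 0.002
grip_force: 0.0
```

Emit:
step_arm --rows '[{"tx": -0.037,"ty": -0.014,"tz": 0,"rx": 0,"ry": 0,"rz": 0,"gripper": -1},{"tx": -0.065,"ty": -0.015,"tz": 0,"rx": 0,"ry": 0,"rz": 0,"gripper": -1},{"tx": -0.094,"ty": -0.015,"tz": 0,"rx": 0,"ry": 0,"rz": 0,"gripper": -1},{"tx": -0.13,"ty": 0,"tz": 0,"rx": 0,"ry": 0,"rz": 0,"gripper": -1},{"tx": -0.13,"ty": 0,"tz": 0,"rx": 0,"ry": 0,"rz": 0,"gripper": -1}]'

```text
time: 6.02
tcp_pos: [0.5795, -0.3016, 0.0738]
eef_rot: [[-1.0, 0.0, 0.001], [0.0, 1.0, -0.001], [-0.001, -0.001, -1.0]]
ft_force: [-1.3, 0.6, 0.3]
gripper_width: 0.009
grip_force: 0.1
```

Emit:
step_arm --rows '[{"tx": -0.042,"ty": 0.024,"tz": 0,"rx": 0,"ry": 0,"rz": 0,"gripper": -1},{"tx": -0.072,"ty": 0.055,"tz": 0,"rx": 0,"ry": 0,"rz": 0,"gripper": -1},{"tx": -0.09,"ty": 0.08,"tz": 0,"rx": 0,"ry": 0,"rz": 0,"gripper": -1},{"tx": -0.092,"ty": 0.095,"tz": 0,"rx": 0,"ry": 0,"rz": 0,"gripper": -1},{"tx": -0.092,"ty": 0.095,"tz": 0,"rx": 0,"ry": 0,"rz": 0,"gripper": -1}]'

```text
time: 6.65
tcp_pos: [0.5427, -0.2629, 0.0727]
eef_rot: [[-1.0, -0.001, -0.001], [-0.001, 1.0, 0.0], [0.001, 0.0, -1.0]]
ft_force: [1.0, -1.9, 0.4]
gripper_width: 0.005
grip_force: 0.8
```

```bash
python3 - <<'E'
from h import *
im=save('top','t1'); cv2.imwrite('pics/t1c.png',cv2.resize(im[130:260,360:500,::-1],None,fx=4,fy=4,interpolation=cv2.INTER_CUBIC))
print(readout.observe()['ft_force'])
c=cam('top')
for q in ('cock_handle','cock_pivot'):
    print(q,[(round(d['p'],2),np.round(d['position'],1).tolist(),ray('top',d['position'],.085,c)[:2].round(4).tolist()) for d in imaging.spot_point('top',q)[:4]])
E
```

```text
[-0.62586418 -2.45412188  1.21166996]
cock_handle [(0.6, [181.4, 186.1], [0.584, 0.3176])]
cock_pivot []
```

View pics/t1c.png

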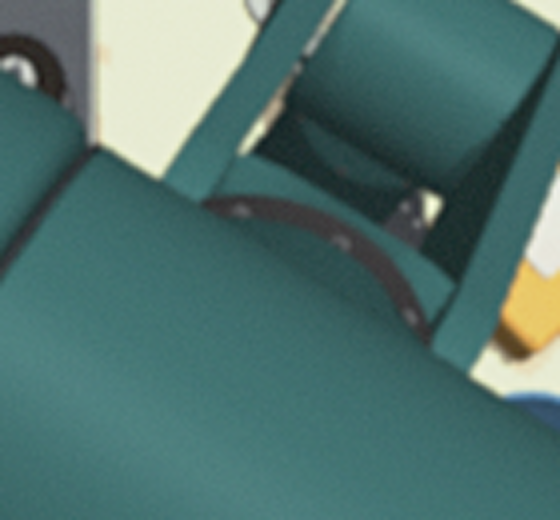

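The arm hides the lever in this crop. I'll push on gently until the force shows the stop.

Emit:
step_arm --rows '[{"tx": 0,"ty": 0.007,"tz": 0,"rx": 0,"ry": 0,"rz": 0,"gripper": -1},{"tx": 0,"ty": 0.012,"tz": 0,"rx": 0,"ry": 0,"rz": 0,"gripper": -1},{"tx": 0,"ty": 0.012,"tz": 0,"rx": 0,"ry": 0,"rz": 0,"gripper": -1},{"tx": 0,"ty": 0.012,"tz": 0,"rx": 0,"ry": 0,"rz": 0,"gripper": -1},{"tx": 0,"ty": 0.012,"tz": 0,"rx": 0,"ry": 0,"rz": 0,"gripper": -1}]'

```text
time: 7.42
tcp_pos: [0.5433, -0.2582, 0.0724]
eef_rot: [[-1.0, -0.0, -0.0], [-0.0, 1.0, 0.0], [0.0, 0.0, -1.0]]
ft_force: [-1.7, -2.2, -0.7]
gripper_width: 0.005
grip_force: 0.9
```

Emit:
step_arm --rows '[{"tx": 0,"ty": 0.007,"tz": 0,"rx": 0,"ry": 0,"rz": 0,"gripper": -1},{"tx": 0,"ty": 0.007,"tz": 0,"rx": 0,"ry": 0,"rz": 0,"gripper": -1},{"tx": 0,"ty": 0.007,"tz": 0,"rx": 0,"ry": 0,"rz": 0,"gripper": -1},{"tx": 0,"ty": 0.007,"tz": 0,"rx": 0,"ry": 0,"rz": 0,"gripper": -1},{"tx": 0,"ty": 0.007,"tz": 0,"rx": 0,"ry": 0,"rz": 0,"gripper": -1}]'

```text
time: 8.05
tcp_pos: [0.543, -0.2557, 0.0725]
eef_rot: [[-1.0, -0.0, -0.001], [-0.0, 1.0, -0.0], [0.001, -0.0, -1.0]]
ft_force: [-3.0, -3.9, -1.2]
gripper_width: 0.006
grip_force: 2.1
```

Emit:
step_arm --rows '[{"tx": 0,"ty": 0.01,"tz": 0,"rx": 0,"ry": 0,"rz": 0,"gripper": -1},{"tx": 0,"ty": 0.01,"tz": 0,"rx": 0,"ry": 0,"rz": 0,"gripper": -1},{"tx": 0,"ty": 0.01,"tz": 0,"rx": 0,"ry": 0,"rz": 0,"gripper": -1},{"tx": 0,"ty": 0.01,"tz": 0,"rx": 0,"ry": 0,"rz": 0,"gripper": -1},{"tx": 0,"ty": 0.01,"tz": 0,"rx": 0,"ry": 0,"rz": 0,"gripper": -1}]'

```text
time: 8.68
tcp_pos: [0.5431, -0.2555, 0.0726]
eef_rot: [[-1.0, -0.001, -0.0], [-0.001, 1.0, -0.006], [0.0, -0.006, -1.0]]
ft_force: [-5.4, -16.7, -5.0]
gripper_width: 0.006
grip_force: 8.2
```

Emit:
step_arm --rows '[{"tx": 0,"ty": 0.007,"tz": 0,"rx": 0,"ry": 0,"rz": 0,"gripper": -1},{"tx": 0,"ty": 0.007,"tz": 0,"rx": 0,"ry": 0,"rz": 0,"gripper": -1},{"tx": 0,"ty": 0.007,"tz": 0,"rx": 0,"ry": 0,"rz": 0,"gripper": -1},{"tx": 0,"ty": 0.007,"tz": 0,"rx": 0,"ry": 0,"rz": 0,"gripper": -1},{"tx": 0,"ty": 0.007,"tz": 0,"rx": 0,"ry": 0,"rz": 0,"gripper": -1}]'

```text
time: 9.3
tcp_pos: [0.5431, -0.2554, 0.0727]
eef_rot: [[-1.0, -0.002, 0.0], [-0.002, 1.0, -0.01], [-0.0, -0.01, -1.0]]
ft_force: [-7.6, -25.1, -7.6]
gripper_width: 0.007
grip_force: 12.5
```

The stop is reached: the force rose to 25 N with no further motion. Backing off and moving over the stove for a look.

Emit:
step_arm --rows '[{"tx": 0,"ty": -0.04,"tz": 0,"rx": 0,"ry": 0,"rz": 0,"gripper": -1},{"tx": 0,"ty": -0.08,"tz": 0.05,"rx": 0,"ry": 0,"rz": 0,"gripper": -1},{"tx": 0,"ty": -0.08,"tz": 0.2,"rx": 0,"ry": 0,"rz": 0,"gripper": -1},{"tx": 0,"ty": -0.08,"tz": 0.35,"rx": 0,"ry": 0,"rz": 0,"gripper": -1},{"tx": 0,"ty": -0.08,"tz": 0.5,"rx": 0,"ry": 0,"rz": 0,"gripper": -1}]'

```text
time: 9.93
tcp_pos: [0.5437, -0.2798, 0.2747]
eef_rot: [[-1.0, -0.001, 0.001], [-0.001, 1.0, 0.002], [-0.001, 0.002, -1.0]]
ft_force: [0.9, -0.5, 0.1]
gripper_width: 0.005
grip_force: 0.0
```

Emit:
step_arm --rows '[{"tx": 0.03,"ty": 0.12,"tz": 0.1,"rx": 0,"ry": 0,"rz": 0,"gripper": 1},{"tx": 0.06,"ty": 0.25,"tz": 0.2,"rx": 0,"ry": 0,"rz": 0,"gripper": 1},{"tx": 0.1,"ty": 0.4,"tz": 0.25,"rx": 0,"ry": 0,"rz": 0,"gripper": 1},{"tx": 0.1,"ty": 0.55,"tz": 0.25,"rx": 0,"ry": 0,"rz": 0,"gripper": 1},{"tx": 0.1,"ty": 0.7,"tz": 0.25,"rx": 0,"ry": 0,"rz": 0,"gripper": 1}]'

```text
time: 10.55
tcp_pos: [0.5836, 0.0, 0.3734]
eef_rot: [[-1.0, -0.001, 0.002], [-0.001, 1.0, 0.002], [-0.002, 0.002, -1.0]]
ft_force: [0.4, 0.4, -0.3]
gripper_width: 0.537
grip_force: 0.0
```

Emit:
step_arm --rows '[{"tx": 0,"ty": 0.04,"tz": 0,"rx": 0,"ry": 0,"rz": 0,"gripper": 1},{"tx": 0,"ty": 0.04,"tz": 0,"rx": 0,"ry": 0,"rz": 0,"gripper": 1},{"tx": 0,"ty": 0.04,"tz": 0,"rx": 0,"ry": 0,"rz": 0,"gripper": 1},{"tx": 0,"ty": 0.04,"tz": 0,"rx": 0,"ry": 0,"rz": 0,"gripper": 1},{"tx": 0,"ty": 0.04,"tz": 0,"rx": 0,"ry": 0,"rz": 0,"gripper": 1}]'

```text
time: 11.18
tcp_pos: [0.5834, 0.0118, 0.3725]
eef_rot: [[-1.0, 0.001, -0.0], [0.001, 1.0, -0.0], [0.0, -0.0, -1.0]]
ft_force: [0.3, 0.6, -0.0]
gripper_width: 0.996
grip_force: 0.0
```

```bash
cat > look.py <<'E'
from h import *
import sys
np.set_printoptions(precision=4,suppress=True)
def look(qs,name=None,n='wrist'):
    o=readout.observe(); print('t',o['time'],'tcp',o['tcp_pos'],'j6',o['joint_positions'][5].round(1),'F',o['ft_force'].round(1),'w',round(o['gripper_width']*88,1))
    c=cam(n)
    im=save(n,name or 'tmp')
    for q,z in qs:
        print(q,[(round(d['p'],2),np.round(d['position'],1).tolist(),ray(n,d['position'],z,c)[:2].round(4).tolist()) for d in imaging.spot_point(n,q)[:5]])
    return im,c
E
python3 - <<'E'
from look import *
look([('cock_handle',.085),('cock_pivot',.085),('tube1',.154),('old1_c',.118),('vat',0)],'w2')
E
```

```text
t 11.175 tcp [0.5834 0.0118 0.3725] j6 -95.5 F [ 0.3  0.6 -0. ] w 87.7
cock_handle [(0.67, [160.1, 102.0], [0.5453, -0.2352]), (0.23, [264.3, 201.6], [0.6705, -0.1339])]
cock_pivot [(0.86, [213.1, 104.1], [0.6065, -0.2425]), (0.55, [264.3, 316.6], [0.6709, 0.0061])]
tube1 [(0.93, [274.6, 319.4], [0.6569, 0.0098]), (0.67, [274.9, 443.7], [0.6576, 0.1389]), (0.66, [273.5, 194.2], [0.6553, -0.1202])]
old1_c [(0.68, [266.6, 202.8], [0.6612, -0.1221])]
vat [(0.88, [78.4, 297.2], [0.4517, -0.0181])]
```

View pics/w2.png

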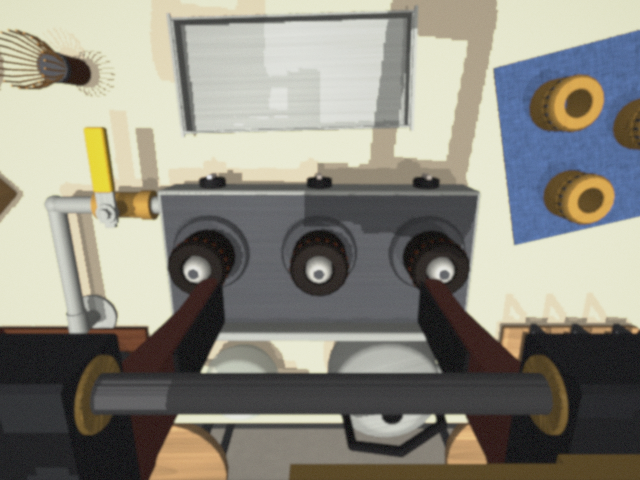

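The lever now points to the front, so the gas is shut. Tubes: t1 (0.6555,-0.120), t2 (0.657,0.010), t3 (0.658,0.139). The tray centre is about (0.450,-0.019). Fetching the black ring on tube 1.

Emit:
step_arm --rows '[{"tx": 0.06,"ty": -0.12,"tz": -0.05,"rx": 0,"ry": 0,"rz": 0,"gripper": 1},{"tx": 0.13,"ty": -0.24,"tz": -0.12,"rx": 0,"ry": 0,"rz": 0,"gripper": 1},{"tx": 0.18,"ty": -0.33,"tz": -0.22,"rx": 0,"ry": 0,"rz": 0,"gripper": 1},{"tx": 0.18,"ty": -0.33,"tz": -0.36,"rx": 0,"ry": 0,"rz": 0,"gripper": 1},{"tx": 0.18,"ty": -0.33,"tz": -0.46,"rx": 0,"ry": 0,"rz": 0,"gripper": 1}]'

```text
time: 12.1
tcp_pos: [0.6545, -0.1195, 0.1858]
eef_rot: [[-1.0, 0.001, -0.002], [0.001, 1.0, 0.001], [0.002, 0.001, -1.0]]
ft_force: [-0.0, 0.9, -0.2]
gripper_width: 1.002
grip_force: 0.0
```

Emit:
step_arm --rows '[{"tx": 0,"ty": 0,"tz": -0.08,"rx": 0,"ry": 0,"rz": 0,"gripper": 1},{"tx": 0,"ty": 0,"tz": -0.165,"rx": 0,"ry": 0,"rz": 0,"gripper": 1},{"tx": 0,"ty": 0,"tz": -0.165,"rx": 0,"ry": 0,"rz": 0,"gripper": 1},{"tx": 0,"ty": 0,"tz": -0.165,"rx": 0,"ry": 0,"rz": 0,"gripper": -1},{"tx": 0,"ty": 0,"tz": -0.165,"rx": 0,"ry": 0,"rz": 0,"gripper": -1}]' --grip_force 30

```text
time: 12.72
tcp_pos: [0.6567, -0.1194, 0.1247]
eef_rot: [[-1.0, -0.0, 0.003], [-0.0, 1.0, -0.001], [-0.003, -0.001, -1.0]]
ft_force: [1.0, 0.6, 0.5]
gripper_width: 0.814
grip_force: 0.0
```

Emit:
step_arm --rows '[{"tx": 0,"ty": 0,"tz": 0,"rx": 0,"ry": 0,"rz": 0,"gripper": -1},{"tx": 0,"ty": 0,"tz": 0,"rx": 0,"ry": 0,"rz": 0,"gripper": -1},{"tx": 0,"ty": 0,"tz": 0,"rx": 0,"ry": 0,"rz": 0,"gripper": -1},{"tx": 0,"ty": 0,"tz": 0,"rx": 0,"ry": 0,"rz": 0,"gripper": -1},{"tx": 0,"ty": 0,"tz": 0,"rx": 0,"ry": 0,"rz": 0,"gripper": -1}]'

```text
time: 13.35
tcp_pos: [0.6566, -0.1199, 0.1244]
eef_rot: [[-1.0, -0.0, 0.003], [-0.0, 1.0, -0.002], [-0.003, -0.002, -1.0]]
ft_force: [-0.1, -1.7, 5.2]
gripper_width: 0.706
grip_force: 30.0
```

Emit:
step_arm --rows '[{"tx": 0,"ty": 0,"tz": 0.05,"rx": 0,"ry": 0,"rz": 0,"gripper": -1},{"tx": 0,"ty": 0,"tz": 0.12,"rx": 0,"ry": 0,"rz": 0,"gripper": -1},{"tx": 0,"ty": 0,"tz": 0.22,"rx": 0,"ry": 0,"rz": 0,"gripper": -1},{"tx": -0.1,"ty": 0,"tz": 0.24,"rx": 0,"ry": 0,"rz": 0,"gripper": -1},{"tx": -0.25,"ty": 0.02,"tz": 0.24,"rx": 0,"ry": 0,"rz": 0,"gripper": -1}]'

```text
time: 13.98
tcp_pos: [0.5559, -0.1114, 0.2193]
eef_rot: [[-1.0, -0.0, 0.003], [-0.0, 1.0, -0.001], [-0.003, -0.001, -1.0]]
ft_force: [0.5, -0.2, -1.9]
gripper_width: 0.704
grip_force: 30.0
```

Emit:
step_arm --rows '[{"tx": -0.12,"ty": 0.017,"tz": -0.05,"rx": 0,"ry": 0,"rz": 0,"gripper": -1},{"tx": -0.24,"ty": 0.017,"tz": -0.1,"rx": 0,"ry": 0,"rz": 0,"gripper": -1},{"tx": -0.266,"ty": 0.017,"tz": -0.2,"rx": 0,"ry": 0,"rz": 0,"gripper": -1},{"tx": -0.266,"ty": 0.017,"tz": -0.3,"rx": 0,"ry": 0,"rz": 0,"gripper": -1},{"tx": -0.266,"ty": 0.017,"tz": -0.38,"rx": 0,"ry": 0,"rz": 0,"gripper": -1}]'

```text
time: 14.6
tcp_pos: [0.4479, -0.1037, 0.0654]
eef_rot: [[-1.0, 0.0, -0.001], [0.0, 1.0, 0.001], [0.001, 0.001, -1.0]]
ft_force: [0.2, 0.2, -3.3]
gripper_width: 0.706
grip_force: 30.0
```

```bash
python3 - <<'E'
from look import *
look([('vat',0),('old1_c',.05),('tube1',.154)],'w3')
E
```

```text
t 14.6 tcp [ 0.4479 -0.1037  0.0654] j6 -111.7 F [ 0.2  0.2 -3.3] w 62.1
vat [(0.69, [261.3, 457.5], [0.4519, -0.0199])]
old1_c [(0.92, [294.4, 323.2], [0.4512, -0.1029]), (0.68, [260.9, 458.9], [0.4338, -0.0376])]
tube1 []
```

View pics/w3.png

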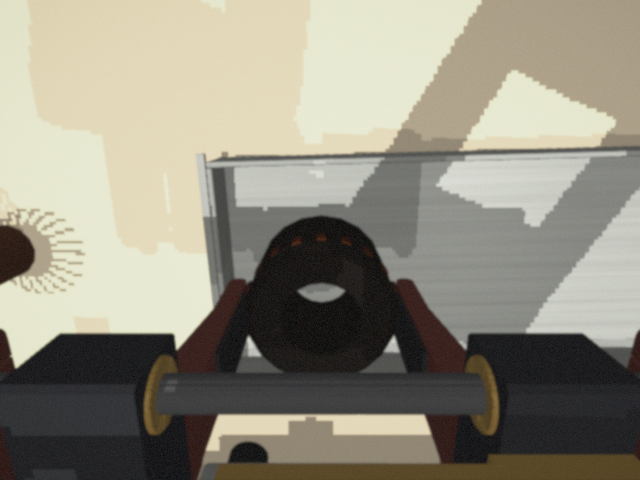

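The ring is held squarely over the tray's right end. Lowering, releasing and going for the tube 2 ring.

Emit:
step_arm --rows '[{"tx": 0,"ty": 0,"tz": -0.04,"rx": 0,"ry": 0,"rz": 0,"gripper": -1},{"tx": 0,"ty": 0,"tz": -0.072,"rx": 0,"ry": 0,"rz": 0,"gripper": -1},{"tx": 0,"ty": 0,"tz": -0.072,"rx": 0,"ry": 0,"rz": 0,"gripper": -1},{"tx": 0,"ty": 0,"tz": -0.072,"rx": 0,"ry": 0,"rz": 0,"gripper": 0.7},{"tx": 0,"ty": 0,"tz": -0.072,"rx": 0,"ry": 0,"rz": 0,"gripper": 0.7}]'

```text
time: 15.42
tcp_pos: [0.4497, -0.1045, 0.0386]
eef_rot: [[-1.0, -0.0, 0.002], [-0.0, 1.0, -0.001], [-0.002, -0.001, -1.0]]
ft_force: [0.3, 1.3, 0.0]
gripper_width: 0.845
grip_force: 0.0
```

Emit:
step_arm --rows '[{"tx": 0,"ty": 0,"tz": 0,"rx": 0,"ry": 0,"rz": 0,"gripper": 0.7},{"tx": 0,"ty": 0,"tz": 0.05,"rx": 0,"ry": 0,"rz": 0,"gripper": 0.7},{"tx": 0,"ty": 0,"tz": 0.15,"rx": 0,"ry": 0,"rz": 0,"gripper": 0.7},{"tx": 0,"ty": 0.05,"tz": 0.3,"rx": 0,"ry": 0,"rz": 0,"gripper": 1},{"tx": 0.1,"ty": 0.15,"tz": 0.4,"rx": 0,"ry": 0,"rz": 0,"gripper": 1}]'

```text
time: 16.05
tcp_pos: [0.4839, -0.0487, 0.1963]
eef_rot: [[-1.0, 0.002, 0.001], [0.002, 1.0, -0.001], [-0.001, -0.001, -1.0]]
ft_force: [1.3, -0.1, -1.1]
gripper_width: 0.993
grip_force: 0.0
```

```bash
python3 - <<'E'
from look import *
look([('old1_c',.029),('old1_c',.118),('tube1',.154)])
E
```

```text
t 16.05 tcp [ 0.4839 -0.0487  0.1963] j6 -103.7 F [ 1.3 -0.1 -1.1] w 87.4
old1_c [(0.83, [174.4, 253.8], [0.4474, -0.105])]
old1_c [(0.83, [174.4, 253.8], [0.4361, -0.0898])]
tube1 []
```

Emit:
step_arm --rows '[{"tx": 0.14,"ty": 0.05,"tz": 0,"rx": 0,"ry": 0,"rz": 0,"gripper": 1},{"tx": 0.28,"ty": 0.1,"tz": 0,"rx": 0,"ry": 0,"rz": 0,"gripper": 1},{"tx": 0.42,"ty": 0.136,"tz": 0,"rx": 0,"ry": 0,"rz": 0,"gripper": 1},{"tx": 0.42,"ty": 0.136,"tz": 0,"rx": 0,"ry": 0,"rz": 0,"gripper": 1},{"tx": 0.42,"ty": 0.136,"tz": 0,"rx": 0,"ry": 0,"rz": 0,"gripper": 1}]'

```text
time: 16.88
tcp_pos: [0.6503, 0.0051, 0.1913]
eef_rot: [[-1.0, 0.0, -0.005], [0.0, 1.0, -0.0], [0.005, -0.0, -1.0]]
ft_force: [-0.7, 0.6, -1.2]
gripper_width: 1.0
grip_force: 0.0
```

Emit:
step_arm --rows '[{"tx": 0.017,"ty": 0.012,"tz": -0.04,"rx": 0,"ry": 0,"rz": 0,"gripper": 1},{"tx": 0.017,"ty": 0.012,"tz": -0.12,"rx": 0,"ry": 0,"rz": 0,"gripper": 1},{"tx": 0.017,"ty": 0.012,"tz": -0.168,"rx": 0,"ry": 0,"rz": 0,"gripper": 1},{"tx": 0.017,"ty": 0.012,"tz": -0.168,"rx": 0,"ry": 0,"rz": 0,"gripper": -1},{"tx": 0.017,"ty": 0.012,"tz": -0.168,"rx": 0,"ry": 0,"rz": 0,"gripper": -1}]'

```text
time: 17.5
tcp_pos: [0.6594, 0.0106, 0.1268]
eef_rot: [[-1.0, -0.0, 0.0], [-0.0, 1.0, -0.0], [-0.0, -0.0, -1.0]]
ft_force: [-0.6, 0.0, -0.4]
gripper_width: 0.81
grip_force: 0.0
```

Emit:
step_arm --rows '[{"tx": 0,"ty": 0,"tz": 0,"rx": 0,"ry": 0,"rz": 0,"gripper": -1},{"tx": 0,"ty": 0,"tz": 0,"rx": 0,"ry": 0,"rz": 0,"gripper": -1},{"tx": 0,"ty": 0,"tz": 0,"rx": 0,"ry": 0,"rz": 0,"gripper": -1},{"tx": 0,"ty": 0,"tz": 0,"rx": 0,"ry": 0,"rz": 0,"gripper": -1},{"tx": 0,"ty": 0,"tz": 0,"rx": 0,"ry": 0,"rz": 0,"gripper": -1}]'

```text
time: 18.12
tcp_pos: [0.6601, 0.0104, 0.1274]
eef_rot: [[-1.0, -0.0, 0.001], [-0.0, 1.0, -0.001], [-0.001, -0.001, -1.0]]
ft_force: [-1.6, -2.6, 6.2]
gripper_width: 0.713
grip_force: 29.8
```

Emit:
step_arm --rows '[{"tx": 0,"ty": 0,"tz": 0.05,"rx": 0,"ry": 0,"rz": 0,"gripper": -1},{"tx": 0,"ty": 0,"tz": 0.12,"rx": 0,"ry": 0,"rz": 0,"gripper": -1},{"tx": 0,"ty": 0,"tz": 0.22,"rx": 0,"ry": 0,"rz": 0,"gripper": -1},{"tx": -0.1,"ty": 0,"tz": 0.24,"rx": 0,"ry": 0,"rz": 0,"gripper": -1},{"tx": -0.25,"ty": -0.03,"tz": 0.24,"rx": 0,"ry": 0,"rz": 0,"gripper": -1}]'

```text
time: 18.75
tcp_pos: [0.5601, -0.0007, 0.2226]
eef_rot: [[-1.0, -0.001, 0.002], [-0.001, 1.0, 0.0], [-0.002, 0.0, -1.0]]
ft_force: [0.2, -0.5, -4.7]
gripper_width: 0.706
grip_force: 29.9
```

Emit:
step_arm --rows '[{"tx": -0.12,"ty": -0.031,"tz": -0.05,"rx": 0,"ry": 0,"rz": 0,"gripper": -1},{"tx": -0.24,"ty": -0.031,"tz": -0.1,"rx": 0,"ry": 0,"rz": 0,"gripper": -1},{"tx": -0.28,"ty": -0.031,"tz": -0.2,"rx": 0,"ry": 0,"rz": 0,"gripper": -1},{"tx": -0.28,"ty": -0.031,"tz": -0.3,"rx": 0,"ry": 0,"rz": 0,"gripper": -1},{"tx": -0.28,"ty": -0.031,"tz": -0.37,"rx": 0,"ry": 0,"rz": 0,"gripper": -1}]'

```text
time: 19.38
tcp_pos: [0.446, -0.0131, 0.0727]
eef_rot: [[-1.0, -0.0, -0.002], [-0.0, 1.0, 0.001], [0.002, 0.001, -1.0]]
ft_force: [0.8, 0.3, -4.7]
gripper_width: 0.712
grip_force: 29.9
```

Emit:
step_arm --rows '[{"tx": 0,"ty": 0,"tz": 0,"rx": 0,"ry": 0,"rz": 0,"gripper": -1},{"tx": 0,"ty": 0,"tz": 0,"rx": 0,"ry": 0,"rz": 0,"gripper": -1},{"tx": 0,"ty": 0,"tz": 0,"rx": 0,"ry": 0,"rz": 0,"gripper": -1},{"tx": 0,"ty": 0,"tz": 0,"rx": 0,"ry": 0,"rz": 0,"gripper": -1},{"tx": 0,"ty": 0,"tz": 0,"rx": 0,"ry": 0,"rz": 0,"gripper": -1}]'

```text
time: 20.0
tcp_pos: [0.4479, -0.0137, 0.0749]
eef_rot: [[-1.0, -0.0, 0.001], [-0.0, 1.0, -0.0], [-0.001, -0.0, -1.0]]
ft_force: [-0.2, -0.8, -4.6]
gripper_width: 0.71
grip_force: 29.9
```

Emit:
step_arm --rows '[{"tx": 0,"ty": 0,"tz": -0.04,"rx": 0,"ry": 0,"rz": 0,"gripper": -1},{"tx": 0,"ty": 0,"tz": -0.088,"rx": 0,"ry": 0,"rz": 0,"gripper": -1},{"tx": 0,"ty": 0,"tz": -0.088,"rx": 0,"ry": 0,"rz": 0,"gripper": -1},{"tx": 0,"ty": 0,"tz": -0.088,"rx": 0,"ry": 0,"rz": 0,"gripper": 0.65},{"tx": 0,"ty": 0,"tz": -0.088,"rx": 0,"ry": 0,"rz": 0,"gripper": 0.65}]'

```text
time: 20.62
tcp_pos: [0.4485, -0.0138, 0.0401]
eef_rot: [[-1.0, -0.0, 0.002], [-0.0, 1.0, -0.0], [-0.002, -0.0, -1.0]]
ft_force: [0.7, -0.1, -0.5]
gripper_width: 0.822
grip_force: 0.0
```

Emit:
step_arm --rows '[{"tx": 0,"ty": 0,"tz": 0,"rx": 0,"ry": 0,"rz": 0,"gripper": 0.65},{"tx": 0,"ty": 0,"tz": 0.05,"rx": 0,"ry": 0,"rz": 0,"gripper": 0.65},{"tx": 0,"ty": 0,"tz": 0.15,"rx": 0,"ry": 0,"rz": 0,"gripper": 0.65},{"tx": 0,"ty": 0.05,"tz": 0.3,"rx": 0,"ry": 0,"rz": 0,"gripper": 1},{"tx": 0.1,"ty": 0.15,"tz": 0.38,"rx": 0,"ry": 0,"rz": 0,"gripper": 1}]'

```text
time: 21.25
tcp_pos: [0.485, 0.0443, 0.1929]
eef_rot: [[-1.0, 0.002, 0.002], [0.002, 1.0, -0.001], [-0.002, -0.001, -1.0]]
ft_force: [1.4, 0.1, -0.1]
gripper_width: 0.985
grip_force: 0.0
```

Emit:
step_arm --rows '[{"tx": 0.1,"ty": 0.08,"tz": 0,"rx": 0,"ry": 0,"rz": 0,"gripper": 1},{"tx": 0.2,"ty": 0.16,"tz": 0,"rx": 0,"ry": 0,"rz": 0,"gripper": 1},{"tx": 0.3,"ty": 0.23,"tz": 0,"rx": 0,"ry": 0,"rz": 0,"gripper": 1},{"tx": 0.42,"ty": 0.23,"tz": 0,"rx": 0,"ry": 0,"rz": 0,"gripper": 1},{"tx": 0.42,"ty": 0.23,"tz": 0,"rx": 0,"ry": 0,"rz": 0,"gripper": 1}]'

```text
time: 21.88
tcp_pos: [0.6568, 0.1369, 0.1895]
eef_rot: [[-1.0, -0.001, 0.002], [-0.001, 1.0, -0.0], [-0.002, -0.0, -1.0]]
ft_force: [-0.8, 0.4, -0.4]
gripper_width: 1.004
grip_force: 0.0
```

Emit:
step_arm --rows '[{"tx": 0,"ty": 0,"tz": 0,"rx": 0,"ry": 0,"rz": 0,"gripper": 1},{"tx": 0,"ty": 0,"tz": 0,"rx": 0,"ry": 0,"rz": 0,"gripper": 1},{"tx": 0,"ty": 0,"tz": 0,"rx": 0,"ry": 0,"rz": 0,"gripper": 1},{"tx": 0,"ty": 0,"tz": 0,"rx": 0,"ry": 0,"rz": 0,"gripper": 1},{"tx": 0,"ty": 0,"tz": 0,"rx": 0,"ry": 0,"rz": 0,"gripper": 1}]'

```text
time: 22.5
tcp_pos: [0.6535, 0.1365, 0.1899]
eef_rot: [[-1.0, -0.0, 0.0], [-0.0, 1.0, -0.0], [-0.0, -0.0, -1.0]]
ft_force: [-0.2, 0.4, 0.7]
gripper_width: 1.001
grip_force: 0.0
```

```bash
python3 - <<'E'
from look import *
look([('old1_c',.118),('tube1',.154)])
E
```

```text
t 22.5 tcp [0.6535 0.1365 0.1899] j6 -84.1 F [-0.2  0.4  0.7] w 88.0
old1_c []
tube1 [(0.81, [278.0, 324.4], [0.6565, 0.1381]), (0.7, [277.5, 87.0], [0.656, 0.0093])]
```

Emit:
step_arm --rows '[{"tx": 0.008,"ty": 0.005,"tz": -0.05,"rx": 0,"ry": 0,"rz": 0,"gripper": 1},{"tx": 0.008,"ty": 0.005,"tz": -0.12,"rx": 0,"ry": 0,"rz": 0,"gripper": 1},{"tx": 0.008,"ty": 0.005,"tz": -0.16,"rx": 0,"ry": 0,"rz": 0,"gripper": 1},{"tx": 0.008,"ty": 0.005,"tz": -0.16,"rx": 0,"ry": 0,"rz": 0,"gripper": -1},{"tx": 0.008,"ty": 0.005,"tz": -0.16,"rx": 0,"ry": 0,"rz": 0,"gripper": -1}]'

```text
time: 23.28
tcp_pos: [0.6574, 0.1386, 0.1261]
eef_rot: [[-1.0, -0.0, 0.001], [-0.0, 1.0, -0.0], [-0.001, -0.0, -1.0]]
ft_force: [0.4, -0.2, 0.6]
gripper_width: 0.81
grip_force: 0.0
```

Emit:
step_arm --rows '[{"tx": 0,"ty": 0,"tz": 0,"rx": 0,"ry": 0,"rz": 0,"gripper": -1},{"tx": 0,"ty": 0,"tz": 0,"rx": 0,"ry": 0,"rz": 0,"gripper": -1},{"tx": 0,"ty": 0,"tz": 0,"rx": 0,"ry": 0,"rz": 0,"gripper": -1},{"tx": 0,"ty": 0,"tz": 0,"rx": 0,"ry": 0,"rz": 0,"gripper": -1},{"tx": 0,"ty": 0,"tz": 0,"rx": 0,"ry": 0,"rz": 0,"gripper": -1}]'

```text
time: 23.9
tcp_pos: [0.6578, 0.1388, 0.1266]
eef_rot: [[-1.0, -0.0, 0.002], [-0.0, 1.0, 0.0], [-0.002, 0.0, -1.0]]
ft_force: [0.8, 2.4, 5.8]
gripper_width: 0.734
grip_force: 30.0
```

Emit:
step_arm --rows '[{"tx": 0,"ty": 0,"tz": 0.05,"rx": 0,"ry": 0,"rz": 0,"gripper": -1},{"tx": 0,"ty": 0,"tz": 0.12,"rx": 0,"ry": 0,"rz": 0,"gripper": -1},{"tx": 0,"ty": 0,"tz": 0.22,"rx": 0,"ry": 0,"rz": 0,"gripper": -1},{"tx": -0.1,"ty": -0.03,"tz": 0.24,"rx": 0,"ry": 0,"rz": 0,"gripper": -1},{"tx": -0.24,"ty": -0.08,"tz": 0.24,"rx": 0,"ry": 0,"rz": 0,"gripper": -1}]'

```text
time: 24.52
tcp_pos: [0.5604, 0.1061, 0.2213]
eef_rot: [[-1.0, -0.001, 0.0], [-0.001, 1.0, -0.001], [-0.0, -0.001, -1.0]]
ft_force: [-0.2, -1.5, -3.4]
gripper_width: 0.733
grip_force: 30.0
```

Emit:
step_arm --rows '[{"tx": -0.12,"ty": -0.06,"tz": -0.05,"rx": 0,"ry": 0,"rz": 0,"gripper": -1},{"tx": -0.24,"ty": -0.086,"tz": -0.1,"rx": 0,"ry": 0,"rz": 0,"gripper": -1},{"tx": -0.28,"ty": -0.086,"tz": -0.2,"rx": 0,"ry": 0,"rz": 0,"gripper": -1},{"tx": -0.28,"ty": -0.086,"tz": -0.3,"rx": 0,"ry": 0,"rz": 0,"gripper": -1},{"tx": -0.28,"ty": -0.086,"tz": -0.37,"rx": 0,"ry": 0,"rz": 0,"gripper": -1}]'

```text
time: 25.15
tcp_pos: [0.4462, 0.0718, 0.0717]
eef_rot: [[-1.0, -0.0, -0.004], [-0.0, 1.0, -0.001], [0.004, -0.001, -1.0]]
ft_force: [-0.3, 0.4, -4.5]
gripper_width: 0.733
grip_force: 30.0
```

Emit:
step_arm --rows '[{"tx": 0,"ty": 0,"tz": 0,"rx": 0,"ry": 0,"rz": 0,"gripper": -1},{"tx": 0,"ty": 0,"tz": 0,"rx": 0,"ry": 0,"rz": 0,"gripper": -1},{"tx": 0,"ty": 0,"tz": 0,"rx": 0,"ry": 0,"rz": 0,"gripper": -1},{"tx": 0,"ty": 0,"tz": 0,"rx": 0,"ry": 0,"rz": 0,"gripper": -1},{"tx": 0,"ty": 0,"tz": 0,"rx": 0,"ry": 0,"rz": 0,"gripper": -1}]'

```text
time: 25.78
tcp_pos: [0.4493, 0.0722, 0.0742]
eef_rot: [[-1.0, -0.0, 0.001], [-0.0, 1.0, -0.0], [-0.001, -0.0, -1.0]]
ft_force: [0.4, 0.4, -4.2]
gripper_width: 0.737
grip_force: 30.0
```

Emit:
step_arm --rows '[{"tx": 0,"ty": 0,"tz": -0.04,"rx": 0,"ry": 0,"rz": 0,"gripper": -1},{"tx": 0,"ty": 0,"tz": -0.088,"rx": 0,"ry": 0,"rz": 0,"gripper": -1},{"tx": 0,"ty": 0,"tz": -0.088,"rx": 0,"ry": 0,"rz": 0,"gripper": -1},{"tx": 0,"ty": 0,"tz": -0.088,"rx": 0,"ry": 0,"rz": 0,"gripper": 0.65},{"tx": 0,"ty": 0,"tz": -0.088,"rx": 0,"ry": 0,"rz": 0,"gripper": 0.65}]'

```text
time: 26.4
tcp_pos: [0.4499, 0.0721, 0.0394]
eef_rot: [[-1.0, -0.0, 0.002], [-0.0, 1.0, -0.0], [-0.002, -0.0, -1.0]]
ft_force: [-0.1, 0.2, 0.6]
gripper_width: 0.821
grip_force: 0.0
```

Emit:
step_arm --rows '[{"tx": 0,"ty": 0,"tz": 0,"rx": 0,"ry": 0,"rz": 0,"gripper": 0.65},{"tx": 0,"ty": 0,"tz": 0.06,"rx": 0,"ry": 0,"rz": 0,"gripper": 0.65},{"tx": 0,"ty": 0,"tz": 0.2,"rx": 0,"ry": 0,"rz": 0,"gripper": 0.65},{"tx": 0,"ty": 0.05,"tz": 0.34,"rx": 0,"ry": 0,"rz": 0,"gripper": 1},{"tx": 0.05,"ty": 0.15,"tz": 0.45,"rx": 0,"ry": 0,"rz": 0,"gripper": 1}]'

```text
time: 27.02
tcp_pos: [0.4682, 0.1317, 0.2211]
eef_rot: [[-1.0, 0.002, 0.001], [0.002, 1.0, -0.0], [-0.001, -0.0, -1.0]]
ft_force: [0.6, 0.2, -0.4]
gripper_width: 0.991
grip_force: 0.0
```

Emit:
step_arm --rows '[{"tx": 0.05,"ty": 0.12,"tz": 0.1,"rx": 0,"ry": 0,"rz": 0,"gripper": 1},{"tx": 0.1,"ty": 0.25,"tz": 0.2,"rx": 0,"ry": 0,"rz": 0,"gripper": 1},{"tx": 0.1,"ty": 0.4,"tz": 0.25,"rx": 0,"ry": 0,"rz": 0,"gripper": 1},{"tx": 0.1,"ty": 0.5,"tz": 0.25,"rx": 0,"ry": 0,"rz": 0,"gripper": 1},{"tx": 0.1,"ty": 0.5,"tz": 0.25,"rx": 0,"ry": 0,"rz": 0,"gripper": 1}]'

```text
time: 27.65
tcp_pos: [0.5086, 0.3351, 0.3188]
eef_rot: [[-1.0, -0.004, 0.001], [-0.004, 1.0, 0.001], [-0.001, 0.001, -1.0]]
ft_force: [0.5, -0.4, -0.5]
gripper_width: 1.002
grip_force: 0.0
```

Emit:
step_arm --rows '[{"tx": 0,"ty": 0,"tz": 0,"rx": 0,"ry": 0,"rz": 0,"gripper": 1},{"tx": 0,"ty": 0,"tz": 0,"rx": 0,"ry": 0,"rz": 0,"gripper": 1},{"tx": 0,"ty": 0,"tz": 0,"rx": 0,"ry": 0,"rz": 0,"gripper": 1},{"tx": 0,"ty": 0,"tz": 0,"rx": 0,"ry": 0,"rz": 0,"gripper": 1},{"tx": 0,"ty": 0,"tz": 0,"rx": 0,"ry": 0,"rz": 0,"gripper": 1}]'

```text
time: 28.28
tcp_pos: [0.5089, 0.3316, 0.3183]
eef_rot: [[-1.0, 0.0, -0.0], [0.0, 1.0, -0.0], [0.0, -0.0, -1.0]]
ft_force: [-0.0, -0.4, 0.8]
gripper_width: 0.998
grip_force: 0.0
```

```bash
python3 - <<'E'
from look import *
look([('new1_c',.029),('new2_c',.029),('tube1',.154),('vat',0)],'w4')
E
```

```text
t 28.275 tcp [0.5089 0.3316 0.3183] j6 -63.4 F [-0.  -0.4  0.8] w 87.9
new1_c [(0.92, [221.2, 393.1], [0.5431, 0.4167])]
new2_c [(0.86, [22.2, 169.9], [0.3314, 0.1759]), (0.78, [264.3, 331.1], [0.5972, 0.3436]), (0.31, [224.4, 391.5], [0.547, 0.415])]
tube1 [(0.68, [367.6, 121.3], [0.6563, 0.1395])]
vat [(0.65, [10.1, 286.6], [0.3135, 0.2943])]
```

View pics/w4.png

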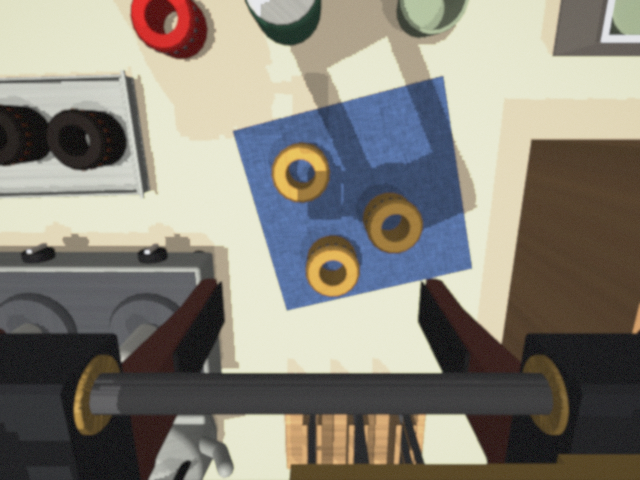

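One brass ring, now at (222,393), has been knocked from its start position. The rings are A (171,301), B (222,393) and C (267,332), all on the mat. The red look-alike at (20,168) stays alone. Computing their rim centres.

```bash
cat > rims.py <<'E'
from look import *
def rims(zt=.055,n='wrist',im=None,c=None,show=True):
    # per-ring: fit circle of visible gold silhouettes by projecting ring model
    if c is None: c=cam(n)
    if im is None: im=imaging.grab_frame(n)
    hsv=cv2.cvtColor(im,cv2.COLOR_RGB2HSV)
    m=cv2.inRange(hsv,(12,110,60),(28,255,255))
    m=cv2.morphologyEx(m,cv2.MORPH_CLOSE,np.ones((3,3)))
    cs,_=cv2.findContours(m,cv2.RETR_EXTERNAL,cv2.CHAIN_APPROX_NONE)
    a=np.linspace(0,2*np.pi,60,endpoint=False); out=[]
    from scipy.optimize import minimize
    for k in cs:
        A=cv2.contourArea(k)
        if A<700 or A>12000: continue
        M=cv2.moments(k); p0=ray(n,(M['m01']/M['m00'],M['m10']/M['m00']),zt-.026,c)[:2]
        mk=np.zeros(m.shape,np.uint8); cv2.drawContours(mk,[k],-1,255,-1)
        def sil(p):
            P=[proj(n,(p[0]+.032*np.cos(t),p[1]+.032*np.sin(t),z),c)[::-1] for z in (zt,zt-.052) for t in a]
            s=np.zeros(m.shape,np.uint8); h=cv2.convexHull((np.array(P,np.float32)))
            cv2.fillPoly(s,[np.round(h*16).astype(np.int32)],255,shift=4); return s
        r=minimize(lambda p:np.count_nonzero(sil(p)^mk),p0,method='Nelder-Mead',options=dict(initial_simplex=[p0,p0+[.006,0],p0+[0,.006]],xatol=1e-4))
        out.append((r.x,r.fun/A,k.mean((0,1)))); 
        if show: print('ring',r.x.round(4),'misfit',round(r.fun/A,3),'px(col,row)',k.mean((0,1)).round())
    return out
E
python3 - <<'E'
from rims import *
c=cam('wrist'); im=cv2.imread('pics/w4.png')[:,:,::-1]
rims(im=np.ascontiguousarray(im),c=c)
for p in [(171.5,301),(224,395),(270,332)]: print(ray('wrist',p,.055,c))
E
```

```text
ring [0.8782 0.4252] misfit 0.888 px(col,row) [431. 458.]
ring [0.784  0.6351] misfit 1.384 px(col,row) [549. 395.]
ring [0.784  0.0252] misfit 1.373 px(col,row) [ 92. 394.]
ring [0.5999 0.345 ] misfit 0.179 px(col,row) [332. 266.]
ring [0.5434 0.4143] misfit 0.188 px(col,row) [392. 223.]
ring [0.4843 0.3094] misfit 0.159 px(col,row) [301. 172.]
[0.4814 0.3103 0.055 ]
[0.5397 0.4145 0.055 ]
[0.5945 0.3445 0.055 ]
```

Emit:
step_arm --rows '[{"tx": -0.03,"ty": -0.03,"tz": -0.12,"rx": 0,"ry": 0,"rz": 0,"gripper": 1},{"tx": -0.065,"ty": -0.054,"tz": -0.26,"rx": 0,"ry": 0,"rz": 0,"gripper": 1},{"tx": -0.065,"ty": -0.054,"tz": -0.4,"rx": 0,"ry": 0,"rz": 0,"gripper": 1},{"tx": -0.065,"ty": -0.054,"tz": -0.52,"rx": 0,"ry": 0,"rz": 0,"gripper": 1},{"tx": -0.065,"ty": -0.054,"tz": -0.56,"rx": 0,"ry": 0,"rz": 0,"gripper": 1}]' --grip_force 10

```text
time: 29.15
tcp_pos: [0.4809, 0.3095, 0.0917]
eef_rot: [[-1.0, -0.0, -0.005], [-0.0, 1.0, -0.002], [0.005, -0.002, -1.0]]
ft_force: [-0.6, -0.3, -0.0]
gripper_width: 0.996
grip_force: 0.0
```

Emit:
step_arm --rows '[{"tx": 0,"ty": 0,"tz": -0.08,"rx": 0,"ry": 0,"rz": 0,"gripper": 1},{"tx": 0,"ty": 0,"tz": -0.157,"rx": 0,"ry": 0,"rz": 0,"gripper": 1},{"tx": 0,"ty": 0,"tz": -0.157,"rx": 0,"ry": 0,"rz": 0,"gripper": 1},{"tx": 0,"ty": 0,"tz": -0.157,"rx": 0,"ry": 0,"rz": 0,"gripper": -1},{"tx": 0,"ty": 0,"tz": -0.157,"rx": 0,"ry": 0,"rz": 0,"gripper": -1}]'

```text
time: 29.78
tcp_pos: [0.4842, 0.3111, 0.0333]
eef_rot: [[-1.0, -0.001, 0.003], [-0.001, 1.0, 0.001], [-0.003, 0.001, -1.0]]
ft_force: [0.8, -0.5, -0.2]
gripper_width: 0.814
grip_force: 0.0
```

Emit:
step_arm --rows '[{"tx": 0,"ty": 0,"tz": 0,"rx": 0,"ry": 0,"rz": 0,"gripper": -1},{"tx": 0,"ty": 0,"tz": 0,"rx": 0,"ry": 0,"rz": 0,"gripper": -1},{"tx": 0,"ty": 0,"tz": 0,"rx": 0,"ry": 0,"rz": 0,"gripper": -1},{"tx": 0,"ty": 0,"tz": 0,"rx": 0,"ry": 0,"rz": 0,"gripper": -1},{"tx": 0,"ty": 0,"tz": 0,"rx": 0,"ry": 0,"rz": 0,"gripper": -1}]'

```text
time: 30.4
tcp_pos: [0.4836, 0.3104, 0.0329]
eef_rot: [[-1.0, -0.001, 0.002], [-0.001, 1.0, 0.0], [-0.002, 0.0, -1.0]]
ft_force: [-0.5, -2.5, 7.2]
gripper_width: 0.72
grip_force: 10.0
```

```bash
python3 - <<'E'
from look import *
im,c=look([('new1_c',.029)],'w5')
E
```

```text
t 30.4 tcp [0.4836 0.3104 0.0329] j6 -64.2 F [-0.5 -2.5  7.2] w 63.3
new1_c []
```

View pics/w5.png

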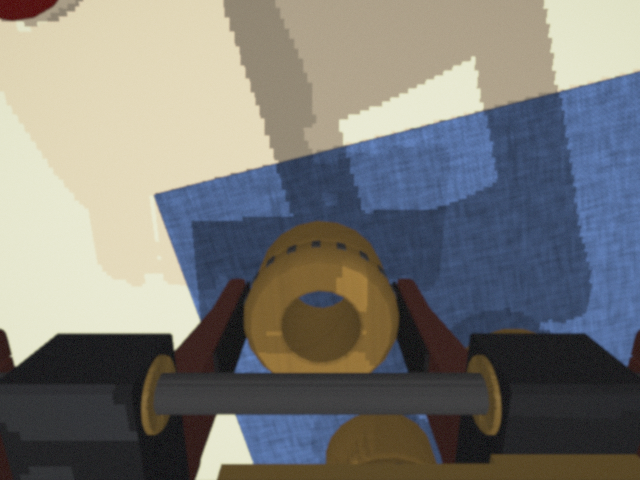

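Emit:
step_arm --rows '[{"tx": 0,"ty": 0,"tz": 0,"rx": 0,"ry": 0,"rz": 0,"gripper": 1},{"tx": 0,"ty": 0,"tz": 0,"rx": 0,"ry": 0,"rz": 0,"gripper": 1},{"tx": 0,"ty": 0,"tz": 0,"rx": 0,"ry": 0,"rz": 0,"gripper": 1},{"tx": 0,"ty": 0,"tz": 0,"rx": 0,"ry": 0,"rz": -0.05,"gripper": 1},{"tx": 0,"ty": 0,"tz": 0,"rx": 0,"ry": 0,"rz": -0.1,"gripper": 1}]'

```text
time: 31.12
tcp_pos: [0.4827, 0.3104, 0.0313]
eef_rot: [[-0.95, 0.314, -0.0], [0.314, 0.95, -0.0], [0.0, -0.0, -1.0]]
ft_force: [-0.4, -0.4, -0.3]
gripper_width: 1.0
grip_force: 0.0
```

Emit:
step_arm --rows '[{"tx": 0,"ty": 0,"tz": 0,"rx": 0,"ry": 0,"rz": -0.05,"gripper": 1},{"tx": 0,"ty": 0,"tz": 0,"rx": 0,"ry": 0,"rz": -0.1,"gripper": 1},{"tx": 0,"ty": 0,"tz": 0,"rx": 0,"ry": 0,"rz": -0.15,"gripper": 1},{"tx": 0,"ty": 0,"tz": 0,"rx": 0,"ry": 0,"rz": -0.2,"gripper": 1},{"tx": 0,"ty": 0,"tz": 0,"rx": 0,"ry": 0,"rz": -0.25,"gripper": 1}]'

```text
time: 31.75
tcp_pos: [0.4827, 0.3104, 0.0313]
eef_rot: [[-0.45, 0.893, -0.0], [0.893, 0.45, -0.0], [0.0, -0.0, -1.0]]
ft_force: [0.4, -0.5, -1.2]
gripper_width: 0.997
grip_force: 0.0
```

Emit:
step_arm --rows '[{"tx": 0,"ty": 0,"tz": 0,"rx": 0,"ry": 0,"rz": -0.05,"gripper": 1},{"tx": 0,"ty": 0,"tz": 0,"rx": 0,"ry": 0,"rz": -0.1,"gripper": 1},{"tx": 0,"ty": 0,"tz": 0,"rx": 0,"ry": 0,"rz": -0.15,"gripper": 1},{"tx": 0,"ty": 0,"tz": 0,"rx": 0,"ry": 0,"rz": -0.15,"gripper": 1},{"tx": 0,"ty": 0,"tz": 0,"rx": 0,"ry": 0,"rz": -0.15,"gripper": 1}]'

```text
time: 32.38
tcp_pos: [0.4827, 0.3104, 0.0314]
eef_rot: [[-0.003, 1.0, -0.0], [1.0, 0.003, -0.0], [-0.0, -0.0, -1.0]]
ft_force: [-0.3, -0.0, 1.1]
gripper_width: 0.998
grip_force: 0.0
```

Emit:
step_arm --rows '[{"tx": 0,"ty": 0,"tz": 0,"rx": 0,"ry": 0,"rz": 0,"gripper": -1},{"tx": 0,"ty": 0,"tz": 0,"rx": 0,"ry": 0,"rz": 0,"gripper": -1},{"tx": 0,"ty": 0,"tz": 0,"rx": 0,"ry": 0,"rz": 0,"gripper": -1},{"tx": 0,"ty": 0,"tz": 0,"rx": 0,"ry": 0,"rz": 0,"gripper": -1},{"tx": 0,"ty": 0,"tz": 0,"rx": 0,"ry": 0,"rz": 0,"gripper": -1}]' --grip_force 30

```text
time: 33.0
tcp_pos: [0.4833, 0.3105, 0.0316]
eef_rot: [[-0.001, 1.0, 0.001], [1.0, 0.001, 0.0], [0.0, 0.001, -1.0]]
ft_force: [1.7, 1.0, -1.0]
gripper_width: 0.73
grip_force: 30.0
```

Emit:
step_arm --rows '[{"tx": 0,"ty": 0,"tz": 0,"rx": 0,"ry": 0,"rz": 0,"gripper": -1},{"tx": 0,"ty": 0,"tz": 0,"rx": 0,"ry": 0,"rz": 0,"gripper": -1},{"tx": 0,"ty": 0,"tz": 0,"rx": 0,"ry": 0,"rz": 0,"gripper": -1},{"tx": 0,"ty": 0,"tz": 0,"rx": 0,"ry": 0,"rz": 0,"gripper": -1},{"tx": 0,"ty": 0,"tz": 0,"rx": 0,"ry": 0,"rz": 0,"gripper": -1}]'

```text
time: 33.62
tcp_pos: [0.483, 0.3105, 0.0316]
eef_rot: [[-0.0, 1.0, 0.0], [1.0, 0.0, 0.0], [0.0, 0.0, -1.0]]
ft_force: [2.0, 1.1, 0.5]
gripper_width: 0.732
grip_force: 30.0
```

Emit:
step_arm --rows '[{"tx": 0,"ty": 0,"tz": 0.1,"rx": 0,"ry": 0,"rz": 0,"gripper": -1},{"tx": 0,"ty": 0,"tz": 0.24,"rx": 0,"ry": 0,"rz": 0,"gripper": -1},{"tx": 0,"ty": 0,"tz": 0.38,"rx": 0,"ry": 0,"rz": 0,"gripper": -1},{"tx": 0.08,"ty": -0.08,"tz": 0.44,"rx": 0,"ry": 0,"rz": 0,"gripper": -1},{"tx": 0.18,"ty": -0.18,"tz": 0.44,"rx": 0,"ry": 0,"rz": 0,"gripper": -1}]'

```text
time: 34.25
tcp_pos: [0.5549, 0.2387, 0.2096]
eef_rot: [[-0.003, 1.0, 0.002], [1.0, 0.003, 0.001], [0.001, 0.002, -1.0]]
ft_force: [-0.2, -0.2, -4.3]
gripper_width: 0.734
grip_force: 30.0
```

Emit:
step_arm --rows '[{"tx": 0.1,"ty": -0.1,"tz": 0,"rx": 0,"ry": 0,"rz": 0,"gripper": -1},{"tx": 0.2,"ty": -0.2,"tz": 0,"rx": 0,"ry": 0,"rz": 0,"gripper": -1},{"tx": 0.26,"ty": -0.25,"tz": 0,"rx": 0,"ry": 0,"rz": 0,"gripper": -1},{"tx": 0.26,"ty": -0.25,"tz": 0,"rx": 0,"ry": 0,"rz": 0,"gripper": -1},{"tx": 0.26,"ty": -0.25,"tz": 0,"rx": 0,"ry": 0,"rz": 0,"gripper": -1}]'

```text
time: 34.88
tcp_pos: [0.6568, 0.1388, 0.2062]
eef_rot: [[-0.0, 1.0, -0.004], [1.0, 0.0, 0.0], [0.0, -0.004, -1.0]]
ft_force: [-0.5, -0.5, -3.5]
gripper_width: 0.734
grip_force: 30.0
```

Emit:
step_arm --rows '[{"tx": 0,"ty": 0,"tz": 0,"rx": 0,"ry": 0,"rz": 0,"gripper": -1},{"tx": 0,"ty": 0,"tz": 0,"rx": 0,"ry": 0,"rz": 0,"gripper": -1},{"tx": 0,"ty": 0,"tz": 0,"rx": 0,"ry": 0,"rz": 0,"gripper": -1},{"tx": 0,"ty": 0,"tz": 0,"rx": 0,"ry": 0,"rz": 0,"gripper": -1},{"tx": 0,"ty": 0,"tz": 0,"rx": 0,"ry": 0,"rz": 0,"gripper": -1}]'

```text
time: 35.5
tcp_pos: [0.6588, 0.1385, 0.2076]
eef_rot: [[-0.0, 1.0, -0.0], [1.0, 0.0, 0.0], [0.0, -0.0, -1.0]]
ft_force: [0.4, -0.3, -3.6]
gripper_width: 0.731
grip_force: 30.0
```

```bash
python3 - <<'E'
from look import *
im,c=look([('tube1',.154)],'w6')
E
```

```text
t 35.5 tcp [0.6588 0.1385 0.2076] j6 6.0 F [ 0.4 -0.3 -3.6] w 64.3
tube1 [(0.65, [442.5, 313.9], [0.6531, 0.0079])]
```

View pics/w6.png

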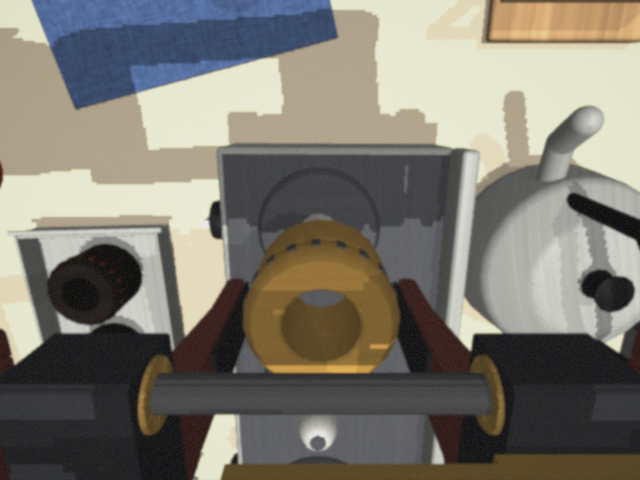

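Emit:
step_arm --rows '[{"tx": -0.003,"ty": 0,"tz": -0.02,"rx": 0,"ry": 0,"rz": 0,"gripper": -1},{"tx": -0.003,"ty": 0,"tz": -0.05,"rx": 0,"ry": 0,"rz": 0,"gripper": -1},{"tx": -0.003,"ty": 0,"tz": -0.07,"rx": 0,"ry": 0,"rz": 0,"gripper": -1},{"tx": -0.003,"ty": 0,"tz": -0.085,"rx": 0,"ry": 0,"rz": 0,"gripper": -1},{"tx": -0.003,"ty": 0,"tz": -0.1,"rx": 0,"ry": 0,"rz": 0,"gripper": -1}]'

```text
time: 36.22
tcp_pos: [0.6577, 0.1384, 0.167]
eef_rot: [[-0.0, 1.0, -0.0], [1.0, 0.0, 0.0], [0.0, -0.0, -1.0]]
ft_force: [-0.1, -0.5, -3.9]
gripper_width: 0.73
grip_force: 30.0
```

Emit:
step_arm --rows '[{"tx": 0,"ty": 0,"tz": -0.015,"rx": 0,"ry": 0,"rz": 0,"gripper": -1},{"tx": 0,"ty": 0,"tz": -0.03,"rx": 0,"ry": 0,"rz": 0,"gripper": -1},{"tx": 0,"ty": 0,"tz": -0.03,"rx": 0,"ry": 0,"rz": 0,"gripper": -1},{"tx": 0,"ty": 0,"tz": -0.03,"rx": 0,"ry": 0,"rz": 0,"gripper": -1},{"tx": 0,"ty": 0,"tz": -0.03,"rx": 0,"ry": 0,"rz": 0,"gripper": -1}]'

```text
time: 36.85
tcp_pos: [0.6579, 0.1384, 0.1559]
eef_rot: [[-0.0, 1.0, 0.001], [1.0, 0.0, 0.0], [0.0, 0.001, -1.0]]
ft_force: [0.0, 0.5, -3.8]
gripper_width: 0.734
grip_force: 30.0
```

Emit:
step_arm --rows '[{"tx": 0,"ty": 0,"tz": -0.025,"rx": 0,"ry": 0,"rz": 0,"gripper": -1},{"tx": 0,"ty": 0,"tz": -0.05,"rx": 0,"ry": 0,"rz": 0,"gripper": -1},{"tx": 0,"ty": 0,"tz": -0.07,"rx": 0,"ry": 0,"rz": 0,"gripper": -1},{"tx": 0,"ty": 0,"tz": -0.084,"rx": 0,"ry": 0,"rz": 0,"gripper": -1},{"tx": 0,"ty": 0,"tz": -0.084,"rx": 0,"ry": 0,"rz": 0,"gripper": -1}]'

```text
time: 37.48
tcp_pos: [0.6575, 0.1384, 0.1214]
eef_rot: [[-0.0, 1.0, -0.001], [1.0, 0.0, -0.0], [-0.0, -0.001, -1.0]]
ft_force: [-0.2, 0.0, -4.1]
gripper_width: 0.734
grip_force: 30.0
```

Emit:
step_arm --rows '[{"tx": 0,"ty": 0,"tz": -0.003,"rx": 0,"ry": 0,"rz": 0,"gripper": -1},{"tx": 0,"ty": 0,"tz": -0.005,"rx": 0,"ry": 0,"rz": 0,"gripper": -1},{"tx": 0,"ty": 0,"tz": -0.005,"rx": 0,"ry": 0,"rz": 0,"gripper": -1},{"tx": 0,"ty": 0,"tz": -0.005,"rx": 0,"ry": 0,"rz": 0,"gripper": -1},{"tx": 0,"ty": 0,"tz": -0.005,"rx": 0,"ry": 0,"rz": 0,"gripper": -1}]'

```text
time: 38.1
tcp_pos: [0.6578, 0.1384, 0.1205]
eef_rot: [[-0.0, 1.0, 0.0], [1.0, 0.0, 0.0], [0.0, 0.0, -1.0]]
ft_force: [-2.8, 0.7, 3.1]
gripper_width: 0.735
grip_force: 30.0
```

The first brass ring is seated: free slide, then contact with the cup at tip height 0.1205. Releasing and going to ring C.

Emit:
step_arm --rows '[{"tx": 0,"ty": 0,"tz": 0,"rx": 0,"ry": 0,"rz": 0,"gripper": 1},{"tx": 0,"ty": 0,"tz": 0,"rx": 0,"ry": 0,"rz": 0,"gripper": 1},{"tx": 0,"ty": 0,"tz": 0,"rx": 0,"ry": 0,"rz": 0,"gripper": 1},{"tx": 0,"ty": 0,"tz": 0.08,"rx": 0,"ry": 0,"rz": 0,"gripper": 1},{"tx": 0,"ty": 0,"tz": 0.2,"rx": 0,"ry": 0,"rz": 0,"gripper": 1}]'

```text
time: 38.72
tcp_pos: [0.6563, 0.1382, 0.1988]
eef_rot: [[-0.0, 1.0, -0.004], [1.0, 0.0, -0.0], [-0.0, -0.004, -1.0]]
ft_force: [0.3, 0.6, 0.2]
gripper_width: 0.998
grip_force: 0.0
```

Emit:
step_arm --rows '[{"tx": -0.03,"ty": 0.12,"tz": 0.05,"rx": 0,"ry": 0,"rz": 0,"gripper": 1},{"tx": -0.06,"ty": 0.25,"tz": 0.12,"rx": 0,"ry": 0,"rz": 0,"gripper": 1},{"tx": -0.1,"ty": 0.38,"tz": 0.12,"rx": 0,"ry": 0,"rz": 0,"gripper": 1},{"tx": -0.152,"ty": 0.517,"tz": 0.12,"rx": 0,"ry": 0,"rz": 0,"gripper": 1},{"tx": -0.152,"ty": 0.517,"tz": 0.12,"rx": 0,"ry": 0,"rz": 0,"gripper": 1}]'

```text
time: 39.35
tcp_pos: [0.5948, 0.3492, 0.2478]
eef_rot: [[-0.005, 1.0, -0.001], [1.0, 0.005, 0.001], [0.001, -0.001, -1.0]]
ft_force: [0.3, 0.2, -0.1]
gripper_width: 1.0
grip_force: 0.0
```

Emit:
step_arm --rows '[{"tx": 0,"ty": 0,"tz": 0,"rx": 0,"ry": 0,"rz": 0,"gripper": 1},{"tx": 0,"ty": 0,"tz": 0,"rx": 0,"ry": 0,"rz": 0,"gripper": 1},{"tx": 0,"ty": 0,"tz": 0,"rx": 0,"ry": 0,"rz": 0,"gripper": 1},{"tx": 0,"ty": 0,"tz": 0,"rx": 0,"ry": 0,"rz": 0,"gripper": 1},{"tx": 0,"ty": 0,"tz": 0,"rx": 0,"ry": 0,"rz": 0,"gripper": 1}]'

```text
time: 39.98
tcp_pos: [0.597, 0.3448, 0.2479]
eef_rot: [[0.0, 1.0, -0.0], [1.0, -0.0, 0.0], [0.0, -0.0, -1.0]]
ft_force: [0.6, 0.8, 0.3]
gripper_width: 1.003
grip_force: 0.0
```

```bash
python3 - <<'E'
from rims import *
im,c=look([('new1_c',.029),('tube1',.154)],'w7')
rims(im=im,c=c)
E
```

```text
t 39.975 tcp [0.597  0.3448 0.2479] j6 24.3 F [0.6 0.8 0.3] w 88.3
new1_c [(0.92, [132.6, 263.2], [0.5424, 0.4129])]
tube1 []
ring [ 0.7693 -0.0338] misfit 0.981 px(col,row) [460. 463.]
ring [0.85   0.1244] misfit 1.765 px(col,row) [549. 395.]
ring [0.3397 0.1244] misfit 1.73 px(col,row) [ 92. 394.]
ring [0.8552 0.3294] misfit 0.514 px(col,row) [581. 224.]
ring [0.5989 0.3448] misfit 0.149 px(col,row) [322. 206.]
ring [0.8449 0.408 ] misfit 0.329 px(col,row) [578. 138.]
ring [0.546  0.4138] misfit 0.131 px(col,row) [262. 130.]
ring [0.8321 0.457 ] misfit 1.287 px(col,row) [580.  76.]
```

View pics/w7.png

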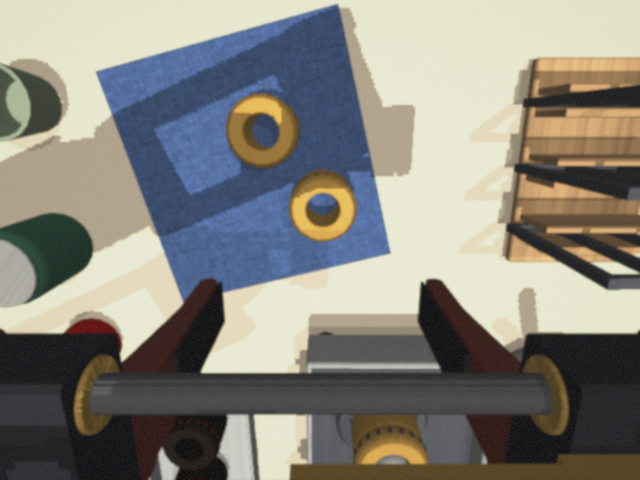

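Rings C (207,323) and B (130,262) stand on the mat as expected. Squeezing C along x, turning 90°, then gripping.

Emit:
step_arm --rows '[{"tx": 0.003,"ty": 0,"tz": -0.1,"rx": 0,"ry": 0,"rz": 0,"gripper": 1},{"tx": 0.003,"ty": 0,"tz": -0.23,"rx": 0,"ry": 0,"rz": 0,"gripper": 1},{"tx": 0.003,"ty": 0,"tz": -0.36,"rx": 0,"ry": 0,"rz": 0,"gripper": 1},{"tx": 0.003,"ty": 0,"tz": -0.46,"rx": 0,"ry": 0,"rz": 0,"gripper": 1},{"tx": 0.003,"ty": 0,"tz": -0.54,"rx": 0,"ry": 0,"rz": 0,"gripper": 1}]' --grip_force 10

```text
time: 40.75
tcp_pos: [0.5973, 0.345, 0.0299]
eef_rot: [[-0.001, 1.0, -0.002], [1.0, 0.001, -0.001], [-0.001, -0.002, -1.0]]
ft_force: [0.7, 0.4, -0.6]
gripper_width: 0.995
grip_force: 0.0
```

Emit:
step_arm --rows '[{"tx": 0,"ty": 0,"tz": 0,"rx": 0,"ry": 0,"rz": 0,"gripper": 1},{"tx": 0,"ty": 0,"tz": 0,"rx": 0,"ry": 0,"rz": 0,"gripper": -1},{"tx": 0,"ty": 0,"tz": 0,"rx": 0,"ry": 0,"rz": 0,"gripper": -1},{"tx": 0,"ty": 0,"tz": 0,"rx": 0,"ry": 0,"rz": 0,"gripper": -1},{"tx": 0,"ty": 0,"tz": 0,"rx": 0,"ry": 0,"rz": 0,"gripper": -1}]'

```text
time: 41.38
tcp_pos: [0.5988, 0.3457, 0.0336]
eef_rot: [[-0.0, 1.0, 0.002], [1.0, 0.0, 0.001], [0.001, 0.002, -1.0]]
ft_force: [-1.0, -0.0, 6.5]
gripper_width: 0.725
grip_force: 10.0
```

Emit:
step_arm --rows '[{"tx": 0,"ty": 0,"tz": 0,"rx": 0,"ry": 0,"rz": 0,"gripper": -1},{"tx": 0,"ty": 0,"tz": 0,"rx": 0,"ry": 0,"rz": 0,"gripper": -1},{"tx": 0,"ty": 0,"tz": 0,"rx": 0,"ry": 0,"rz": 0,"gripper": 1},{"tx": 0,"ty": 0,"tz": 0,"rx": 0,"ry": 0,"rz": 0,"gripper": 1},{"tx": 0,"ty": 0,"tz": 0,"rx": 0,"ry": 0,"rz": 0,"gripper": 1}]'

```text
time: 42.0
tcp_pos: [0.5979, 0.3451, 0.0318]
eef_rot: [[-0.0, 1.0, -0.0], [1.0, 0.0, -0.0], [-0.0, -0.0, -1.0]]
ft_force: [0.2, -1.0, 0.4]
gripper_width: 0.995
grip_force: 0.0
```

Emit:
step_arm --rows '[{"tx": 0,"ty": 0,"tz": 0,"rx": 0,"ry": 0,"rz": 0.05,"gripper": 1},{"tx": 0,"ty": 0,"tz": 0,"rx": 0,"ry": 0,"rz": 0.1,"gripper": 1},{"tx": 0,"ty": 0,"tz": 0,"rx": 0,"ry": 0,"rz": 0.15,"gripper": 1},{"tx": 0,"ty": 0,"tz": 0,"rx": 0,"ry": 0,"rz": 0.2,"gripper": 1},{"tx": 0,"ty": 0,"tz": 0,"rx": 0,"ry": 0,"rz": 0.25,"gripper": 1}]'

```text
time: 42.62
tcp_pos: [0.5979, 0.3451, 0.0317]
eef_rot: [[-0.711, 0.703, -0.0], [0.703, 0.711, -0.0], [0.0, -0.0, -1.0]]
ft_force: [0.3, -0.5, 0.1]
gripper_width: 1.002
grip_force: 0.0
```

Emit:
step_arm --rows '[{"tx": 0,"ty": 0,"tz": 0,"rx": 0,"ry": 0,"rz": 0.05,"gripper": 1},{"tx": 0,"ty": 0,"tz": 0,"rx": 0,"ry": 0,"rz": 0.1,"gripper": 1},{"tx": 0,"ty": 0,"tz": 0,"rx": 0,"ry": 0,"rz": 0.15,"gripper": 1},{"tx": 0,"ty": 0,"tz": 0,"rx": 0,"ry": 0,"rz": 0.2,"gripper": 1},{"tx": 0,"ty": 0,"tz": 0,"rx": 0,"ry": 0,"rz": 0.25,"gripper": 1}]'

```text
time: 43.25
tcp_pos: [0.5979, 0.3451, 0.0317]
eef_rot: [[-1.0, -0.006, -0.0], [-0.006, 1.0, -0.0], [0.0, -0.0, -1.0]]
ft_force: [-0.5, 0.7, -0.0]
gripper_width: 1.001
grip_force: 0.0
```

Emit:
step_arm --rows '[{"tx": 0,"ty": 0,"tz": 0,"rx": 0,"ry": 0,"rz": 0,"gripper": 1},{"tx": 0,"ty": 0,"tz": 0,"rx": 0,"ry": 0,"rz": 0,"gripper": -1},{"tx": 0,"ty": 0,"tz": 0,"rx": 0,"ry": 0,"rz": 0,"gripper": -1},{"tx": 0,"ty": 0,"tz": 0,"rx": 0,"ry": 0,"rz": 0,"gripper": -1},{"tx": 0,"ty": 0,"tz": 0,"rx": 0,"ry": 0,"rz": 0,"gripper": -1}]' --grip_force 30

```text
time: 43.88
tcp_pos: [0.598, 0.3451, 0.0319]
eef_rot: [[-1.0, 0.0, -0.0], [0.0, 1.0, -0.0], [0.0, -0.0, -1.0]]
ft_force: [0.0, -0.8, -0.2]
gripper_width: 0.729
grip_force: 30.0
```

Emit:
step_arm --rows '[{"tx": 0,"ty": 0,"tz": 0,"rx": 0,"ry": 0,"rz": 0,"gripper": -1},{"tx": 0,"ty": 0,"tz": 0,"rx": 0,"ry": 0,"rz": 0,"gripper": -1},{"tx": 0,"ty": 0,"tz": 0,"rx": 0,"ry": 0,"rz": 0,"gripper": -1},{"tx": 0,"ty": 0,"tz": 0,"rx": 0,"ry": 0,"rz": 0,"gripper": -1},{"tx": 0,"ty": 0,"tz": 0,"rx": 0,"ry": 0,"rz": 0,"gripper": -1}]'

```text
time: 44.5
tcp_pos: [0.598, 0.3451, 0.0319]
eef_rot: [[-1.0, -0.0, -0.0], [-0.0, 1.0, -0.0], [0.0, -0.0, -1.0]]
ft_force: [-0.2, -0.7, 0.2]
gripper_width: 0.731
grip_force: 30.0
```

Emit:
step_arm --rows '[{"tx": 0,"ty": 0,"tz": 0.1,"rx": 0,"ry": 0,"rz": 0,"gripper": -1},{"tx": 0,"ty": 0,"tz": 0.24,"rx": 0,"ry": 0,"rz": 0,"gripper": -1},{"tx": 0,"ty": 0,"tz": 0.38,"rx": 0,"ry": 0,"rz": 0,"gripper": -1},{"tx": 0,"ty": 0,"tz": 0.46,"rx": 0,"ry": 0,"rz": 0,"gripper": -1},{"tx": 0.03,"ty": -0.12,"tz": 0.46,"rx": 0,"ry": 0,"rz": 0,"gripper": -1}]'

```text
time: 45.12
tcp_pos: [0.6111, 0.3006, 0.2191]
eef_rot: [[-1.0, -0.005, 0.005], [-0.005, 1.0, 0.004], [-0.006, 0.004, -1.0]]
ft_force: [0.5, -0.9, -6.3]
gripper_width: 0.733
grip_force: 30.0
```

Emit:
step_arm --rows '[{"tx": 0.03,"ty": -0.14,"tz": 0,"rx": 0,"ry": 0,"rz": 0,"gripper": -1},{"tx": 0.06,"ty": -0.28,"tz": 0,"rx": 0,"ry": 0,"rz": 0,"gripper": -1},{"tx": 0.08,"ty": -0.42,"tz": 0,"rx": 0,"ry": 0,"rz": 0,"gripper": -1},{"tx": 0.1,"ty": -0.56,"tz": 0,"rx": 0,"ry": 0,"rz": 0,"gripper": -1},{"tx": 0.117,"ty": -0.68,"tz": 0,"rx": 0,"ry": 0,"rz": 0,"gripper": -1}]'

```text
time: 45.75
tcp_pos: [0.6561, 0.0232, 0.2148]
eef_rot: [[-1.0, 0.0, -0.002], [0.0, 1.0, 0.0], [0.002, 0.0, -1.0]]
ft_force: [0.3, 0.1, -5.9]
gripper_width: 0.729
grip_force: 30.0
```

Emit:
step_arm --rows '[{"tx": 0,"ty": -0.03,"tz": 0,"rx": 0,"ry": 0,"rz": 0,"gripper": -1},{"tx": 0,"ty": -0.03,"tz": 0,"rx": 0,"ry": 0,"rz": 0,"gripper": -1},{"tx": 0,"ty": -0.03,"tz": 0,"rx": 0,"ry": 0,"rz": 0,"gripper": -1},{"tx": 0,"ty": -0.03,"tz": 0,"rx": 0,"ry": 0,"rz": 0,"gripper": -1},{"tx": 0,"ty": -0.03,"tz": 0,"rx": 0,"ry": 0,"rz": 0,"gripper": -1}]'

```text
time: 46.38
tcp_pos: [0.6567, 0.0143, 0.216]
eef_rot: [[-1.0, -0.002, 0.0], [-0.002, 1.0, 0.0], [-0.0, 0.0, -1.0]]
ft_force: [-0.7, 0.6, -5.3]
gripper_width: 0.73
grip_force: 30.0
```

Emit:
step_arm --rows '[{"tx": 0,"ty": -0.013,"tz": 0,"rx": 0,"ry": 0,"rz": 0,"gripper": -1},{"tx": 0,"ty": -0.013,"tz": -0.04,"rx": 0,"ry": 0,"rz": 0,"gripper": -1},{"tx": 0,"ty": -0.013,"tz": -0.08,"rx": 0,"ry": 0,"rz": 0,"gripper": -1},{"tx": 0,"ty": -0.013,"tz": -0.1,"rx": 0,"ry": 0,"rz": 0,"gripper": -1},{"tx": 0,"ty": -0.013,"tz": -0.12,"rx": 0,"ry": 0,"rz": 0,"gripper": -1}]'

```text
time: 47.0
tcp_pos: [0.6566, 0.008, 0.1669]
eef_rot: [[-1.0, -0.0, -0.001], [-0.0, 1.0, -0.0], [0.001, -0.0, -1.0]]
ft_force: [-0.0, -0.1, -3.9]
gripper_width: 0.732
grip_force: 30.0
```

Emit:
step_arm --rows '[{"tx": 0,"ty": 0,"tz": -0.015,"rx": 0,"ry": 0,"rz": 0,"gripper": -1},{"tx": 0,"ty": 0,"tz": -0.03,"rx": 0,"ry": 0,"rz": 0,"gripper": -1},{"tx": 0,"ty": 0,"tz": -0.03,"rx": 0,"ry": 0,"rz": 0,"gripper": -1},{"tx": 0,"ty": 0,"tz": -0.03,"rx": 0,"ry": 0,"rz": 0,"gripper": -1},{"tx": 0,"ty": 0,"tz": -0.03,"rx": 0,"ry": 0,"rz": 0,"gripper": -1}]'

```text
time: 47.62
tcp_pos: [0.6571, 0.008, 0.1563]
eef_rot: [[-1.0, -0.0, 0.001], [-0.0, 1.0, -0.0], [-0.001, -0.0, -1.0]]
ft_force: [0.7, -1.2, -4.5]
gripper_width: 0.723
grip_force: 30.0
```

Sliding freely (y force only 1.2 N). I'll continue down with a small y correction.

Emit:
step_arm --rows '[{"tx": 0,"ty": 0.002,"tz": -0.025,"rx": 0,"ry": 0,"rz": 0,"gripper": -1},{"tx": 0,"ty": 0.002,"tz": -0.05,"rx": 0,"ry": 0,"rz": 0,"gripper": -1},{"tx": 0,"ty": 0.002,"tz": -0.07,"rx": 0,"ry": 0,"rz": 0,"gripper": -1},{"tx": 0,"ty": 0.002,"tz": -0.084,"rx": 0,"ry": 0,"rz": 0,"gripper": -1},{"tx": 0,"ty": 0.002,"tz": -0.084,"rx": 0,"ry": 0,"rz": 0,"gripper": -1}]'

```text
time: 48.25
tcp_pos: [0.6567, 0.0088, 0.1218]
eef_rot: [[-1.0, -0.0, -0.001], [-0.0, 1.0, -0.0], [0.001, -0.0, -1.0]]
ft_force: [-0.0, 0.5, -4.9]
gripper_width: 0.733
grip_force: 30.0
```

Emit:
step_arm --rows '[{"tx": 0,"ty": 0,"tz": -0.003,"rx": 0,"ry": 0,"rz": 0,"gripper": -1},{"tx": 0,"ty": 0,"tz": -0.006,"rx": 0,"ry": 0,"rz": 0,"gripper": -1},{"tx": 0,"ty": 0,"tz": -0.006,"rx": 0,"ry": 0,"rz": 0,"gripper": -1},{"tx": 0,"ty": 0,"tz": -0.006,"rx": 0,"ry": 0,"rz": 0,"gripper": -1},{"tx": 0,"ty": 0,"tz": -0.006,"rx": 0,"ry": 0,"rz": 0,"gripper": -1}]'

```text
time: 48.88
tcp_pos: [0.6572, 0.0087, 0.1209]
eef_rot: [[-1.0, -0.0, 0.001], [-0.0, 1.0, -0.0], [-0.001, -0.0, -1.0]]
ft_force: [-2.9, -0.3, 6.1]
gripper_width: 0.73
grip_force: 30.0
```

Emit:
step_arm --rows '[{"tx": 0,"ty": 0,"tz": 0,"rx": 0,"ry": 0,"rz": 0,"gripper": 1},{"tx": 0,"ty": 0,"tz": 0,"rx": 0,"ry": 0,"rz": 0,"gripper": 1},{"tx": 0,"ty": 0,"tz": 0,"rx": 0,"ry": 0,"rz": 0,"gripper": 1},{"tx": 0,"ty": 0,"tz": 0.08,"rx": 0,"ry": 0,"rz": 0,"gripper": 1},{"tx": 0,"ty": 0,"tz": 0.22,"rx": 0,"ry": 0,"rz": 0,"gripper": 1}]'

```text
time: 49.5
tcp_pos: [0.655, 0.0089, 0.2062]
eef_rot: [[-1.0, -0.0, -0.006], [-0.0, 1.0, 0.0], [0.006, 0.0, -1.0]]
ft_force: [0.3, -0.2, -0.1]
gripper_width: 0.996
grip_force: 0.0
```

Emit:
step_arm --rows '[{"tx": -0.03,"ty": 0.12,"tz": 0.05,"rx": 0,"ry": 0,"rz": 0,"gripper": 1},{"tx": -0.06,"ty": 0.25,"tz": 0.12,"rx": 0,"ry": 0,"rz": 0,"gripper": 1},{"tx": -0.1,"ty": 0.38,"tz": 0.12,"rx": 0,"ry": 0,"rz": 0,"gripper": 1},{"tx": -0.14,"ty": 0.52,"tz": 0.12,"rx": 0,"ry": 0,"rz": 0,"gripper": 1},{"tx": -0.18,"ty": 0.66,"tz": 0.12,"rx": 0,"ry": 0,"rz": 0,"gripper": 1}]'

```text
time: 50.12
tcp_pos: [0.5843, 0.2744, 0.256]
eef_rot: [[-1.0, -0.0, 0.001], [-0.0, 1.0, 0.0], [-0.001, 0.0, -1.0]]
ft_force: [-0.8, 0.9, -1.1]
gripper_width: 1.0
grip_force: 0.0
```

Emit:
step_arm --rows '[{"tx": -0.1,"ty": 0.14,"tz": 0,"rx": 0,"ry": 0,"rz": 0,"gripper": 1},{"tx": -0.1,"ty": 0.32,"tz": 0,"rx": 0,"ry": 0,"rz": 0,"gripper": 1},{"tx": -0.1,"ty": 0.35,"tz": 0,"rx": 0,"ry": 0,"rz": 0,"gripper": 1},{"tx": -0.1,"ty": 0.35,"tz": 0,"rx": 0,"ry": 0,"rz": 0,"gripper": 1},{"tx": -0.1,"ty": 0.35,"tz": 0,"rx": 0,"ry": 0,"rz": 0,"gripper": 1}]'

```text
time: 50.75
tcp_pos: [0.5448, 0.4118, 0.2556]
eef_rot: [[-1.0, -0.0, -0.0], [-0.0, 1.0, -0.001], [0.0, -0.001, -1.0]]
ft_force: [1.1, 0.5, 0.1]
gripper_width: 0.996
grip_force: 0.0
```

```bash
python3 - <<'E'
from rims import *
im,c=look([('new1_c',.029)])
for r in rims(im=im,c=c,show=False):
    if r[1]<.3: print(r)
E
```

```text
t 50.75 tcp [0.5448 0.4118 0.2556] j6 -58.7 F [1.1 0.5 0.1] w 87.7
new1_c [(0.81, [205.1, 324.1], [0.5465, 0.4146])]
(array([0.5439, 0.4156]), np.float64(0.16012084592145015), array([324.0632, 203.5368]))
```

Emit:
step_arm --rows '[{"tx": 0,"ty": 0.007,"tz": -0.1,"rx": 0,"ry": 0,"rz": 0,"gripper": 1},{"tx": 0,"ty": 0.007,"tz": -0.24,"rx": 0,"ry": 0,"rz": 0,"gripper": 1},{"tx": 0,"ty": 0.007,"tz": -0.38,"rx": 0,"ry": 0,"rz": 0,"gripper": 1},{"tx": 0,"ty": 0.007,"tz": -0.48,"rx": 0,"ry": 0,"rz": 0,"gripper": 1},{"tx": 0,"ty": 0.007,"tz": -0.56,"rx": 0,"ry": 0,"rz": 0,"gripper": 1}]' --grip_force 10

```text
time: 51.48
tcp_pos: [0.5447, 0.4137, 0.0301]
eef_rot: [[-1.0, 0.001, -0.001], [0.001, 1.0, -0.001], [0.001, -0.001, -1.0]]
ft_force: [-0.6, 0.0, -0.1]
gripper_width: 1.0
grip_force: 0.0
```

Emit:
step_arm --rows '[{"tx": 0,"ty": 0,"tz": 0,"rx": 0,"ry": 0,"rz": 0,"gripper": 1},{"tx": 0,"ty": 0,"tz": 0,"rx": 0,"ry": 0,"rz": 0,"gripper": -1},{"tx": 0,"ty": 0,"tz": 0,"rx": 0,"ry": 0,"rz": 0,"gripper": -1},{"tx": 0,"ty": 0,"tz": 0,"rx": 0,"ry": 0,"rz": 0,"gripper": -1},{"tx": 0,"ty": 0,"tz": 0,"rx": 0,"ry": 0,"rz": 0,"gripper": -1}]'

```text
time: 52.1
tcp_pos: [0.5459, 0.4156, 0.0337]
eef_rot: [[-1.0, -0.001, 0.002], [-0.001, 1.0, 0.0], [-0.002, 0.0, -1.0]]
ft_force: [0.5, -2.8, 6.2]
gripper_width: 0.73
grip_force: 10.0
```

Emit:
step_arm --rows '[{"tx": 0,"ty": 0,"tz": 0,"rx": 0,"ry": 0,"rz": 0,"gripper": -1},{"tx": 0,"ty": 0,"tz": 0,"rx": 0,"ry": 0,"rz": 0,"gripper": -1},{"tx": 0,"ty": 0,"tz": 0,"rx": 0,"ry": 0,"rz": 0,"gripper": 1},{"tx": 0,"ty": 0,"tz": 0,"rx": 0,"ry": 0,"rz": 0,"gripper": 1},{"tx": 0,"ty": 0,"tz": 0,"rx": 0,"ry": 0,"rz": 0,"gripper": 1}]'

```text
time: 52.72
tcp_pos: [0.5446, 0.4157, 0.0318]
eef_rot: [[-1.0, -0.0, -0.0], [-0.0, 1.0, -0.0], [0.0, -0.0, -1.0]]
ft_force: [0.4, -0.5, -0.1]
gripper_width: 0.997
grip_force: 0.0
```

Emit:
step_arm --rows '[{"tx": 0,"ty": 0,"tz": 0,"rx": 0,"ry": 0,"rz": -0.05,"gripper": 1},{"tx": 0,"ty": 0,"tz": 0,"rx": 0,"ry": 0,"rz": -0.1,"gripper": 1},{"tx": 0,"ty": 0,"tz": 0,"rx": 0,"ry": 0,"rz": -0.15,"gripper": 1},{"tx": 0,"ty": 0,"tz": 0,"rx": 0,"ry": 0,"rz": -0.2,"gripper": 1},{"tx": 0,"ty": 0,"tz": 0,"rx": 0,"ry": 0,"rz": -0.25,"gripper": 1}]'

```text
time: 53.35
tcp_pos: [0.5446, 0.4157, 0.0317]
eef_rot: [[-0.704, 0.71, -0.0], [0.71, 0.704, -0.0], [0.0, -0.0, -1.0]]
ft_force: [-1.0, -0.7, 0.2]
gripper_width: 1.001
grip_force: 0.0
```

Emit:
step_arm --rows '[{"tx": 0,"ty": 0,"tz": 0,"rx": 0,"ry": 0,"rz": -0.05,"gripper": 1},{"tx": 0,"ty": 0,"tz": 0,"rx": 0,"ry": 0,"rz": -0.1,"gripper": 1},{"tx": 0,"ty": 0,"tz": 0,"rx": 0,"ry": 0,"rz": -0.15,"gripper": 1},{"tx": 0,"ty": 0,"tz": 0,"rx": 0,"ry": 0,"rz": -0.2,"gripper": 1},{"tx": 0,"ty": 0,"tz": 0,"rx": 0,"ry": 0,"rz": -0.25,"gripper": 1}]'

```text
time: 53.98
tcp_pos: [0.5446, 0.4157, 0.0317]
eef_rot: [[0.005, 1.0, -0.0], [1.0, -0.005, -0.0], [-0.0, -0.0, -1.0]]
ft_force: [-0.6, -0.1, -0.0]
gripper_width: 1.006
grip_force: 0.0
```

Emit:
step_arm --rows '[{"tx": 0,"ty": 0,"tz": 0,"rx": 0,"ry": 0,"rz": 0,"gripper": 1},{"tx": 0,"ty": 0,"tz": 0,"rx": 0,"ry": 0,"rz": 0,"gripper": -1},{"tx": 0,"ty": 0,"tz": 0,"rx": 0,"ry": 0,"rz": 0,"gripper": -1},{"tx": 0,"ty": 0,"tz": 0,"rx": 0,"ry": 0,"rz": 0,"gripper": -1},{"tx": 0,"ty": 0,"tz": 0,"rx": 0,"ry": 0,"rz": 0,"gripper": -1}]' --grip_force 30

```text
time: 54.6
tcp_pos: [0.5447, 0.4156, 0.0319]
eef_rot: [[-0.001, 1.0, -0.0], [1.0, 0.001, -0.0], [-0.0, -0.0, -1.0]]
ft_force: [-0.3, 0.1, 0.1]
gripper_width: 0.727
grip_force: 30.0
```

Emit:
step_arm --rows '[{"tx": 0,"ty": 0,"tz": 0,"rx": 0,"ry": 0,"rz": 0,"gripper": -1},{"tx": 0,"ty": 0,"tz": 0,"rx": 0,"ry": 0,"rz": 0,"gripper": -1},{"tx": 0,"ty": 0,"tz": 0,"rx": 0,"ry": 0,"rz": 0,"gripper": -1},{"tx": 0,"ty": 0,"tz": 0,"rx": 0,"ry": 0,"rz": 0,"gripper": -1},{"tx": 0,"ty": 0,"tz": 0,"rx": 0,"ry": 0,"rz": 0,"gripper": -1}]'

```text
time: 55.22
tcp_pos: [0.5447, 0.4156, 0.0319]
eef_rot: [[-0.0, 1.0, -0.0], [1.0, 0.0, 0.0], [0.0, -0.0, -1.0]]
ft_force: [-1.3, -0.2, 1.2]
gripper_width: 0.729
grip_force: 30.0
```

Emit:
step_arm --rows '[{"tx": 0,"ty": 0,"tz": 0.1,"rx": 0,"ry": 0,"rz": 0,"gripper": -1},{"tx": 0,"ty": 0,"tz": 0.24,"rx": 0,"ry": 0,"rz": 0,"gripper": -1},{"tx": 0,"ty": 0,"tz": 0.38,"rx": 0,"ry": 0,"rz": 0,"gripper": -1},{"tx": 0,"ty": 0,"tz": 0.46,"rx": 0,"ry": 0,"rz": 0,"gripper": -1},{"tx": 0.03,"ty": -0.12,"tz": 0.46,"rx": 0,"ry": 0,"rz": 0,"gripper": -1}]'

```text
time: 55.85
tcp_pos: [0.5583, 0.3708, 0.2192]
eef_rot: [[-0.004, 1.0, 0.006], [1.0, 0.004, 0.005], [0.005, 0.006, -1.0]]
ft_force: [0.8, -1.9, -4.6]
gripper_width: 0.726
grip_force: 30.0
```

Emit:
step_arm --rows '[{"tx": 0.05,"ty": -0.14,"tz": 0,"rx": 0,"ry": 0,"rz": 0,"gripper": -1},{"tx": 0.1,"ty": -0.28,"tz": 0,"rx": 0,"ry": 0,"rz": 0,"gripper": -1},{"tx": 0.15,"ty": -0.42,"tz": 0,"rx": 0,"ry": 0,"rz": 0,"gripper": -1},{"tx": 0.2,"ty": -0.56,"tz": 0,"rx": 0,"ry": 0,"rz": 0,"gripper": -1},{"tx": 0.24,"ty": -0.68,"tz": 0,"rx": 0,"ry": 0,"rz": 0,"gripper": -1}]'

```text
time: 56.48
tcp_pos: [0.6529, 0.093, 0.215]
eef_rot: [[0.001, 1.0, -0.001], [1.0, -0.001, -0.001], [-0.001, -0.001, -1.0]]
ft_force: [0.3, -0.3, -4.1]
gripper_width: 0.726
grip_force: 30.0
```

Emit:
step_arm --rows '[{"tx": 0,"ty": -0.14,"tz": 0,"rx": 0,"ry": 0,"rz": 0,"gripper": -1},{"tx": 0,"ty": -0.28,"tz": 0,"rx": 0,"ry": 0,"rz": 0,"gripper": -1},{"tx": 0,"ty": -0.42,"tz": 0,"rx": 0,"ry": 0,"rz": 0,"gripper": -1},{"tx": 0,"ty": -0.53,"tz": 0,"rx": 0,"ry": 0,"rz": 0,"gripper": -1},{"tx": 0,"ty": -0.53,"tz": 0,"rx": 0,"ry": 0,"rz": 0,"gripper": -1}]'

```text
time: 57.1
tcp_pos: [0.6522, -0.1203, 0.2149]
eef_rot: [[0.004, 1.0, -0.001], [1.0, -0.004, -0.001], [-0.001, -0.001, -1.0]]
ft_force: [-0.5, 1.9, -4.9]
gripper_width: 0.729
grip_force: 30.0
```

Emit:
step_arm --rows '[{"tx": 0,"ty": 0,"tz": 0,"rx": 0,"ry": 0,"rz": 0,"gripper": -1},{"tx": 0,"ty": 0,"tz": 0,"rx": 0,"ry": 0,"rz": 0,"gripper": -1},{"tx": 0,"ty": 0,"tz": 0,"rx": 0,"ry": 0,"rz": 0,"gripper": -1},{"tx": 0,"ty": 0,"tz": 0,"rx": 0,"ry": 0,"rz": 0,"gripper": -1},{"tx": 0,"ty": 0,"tz": 0,"rx": 0,"ry": 0,"rz": 0,"gripper": -1}]'

```text
time: 57.72
tcp_pos: [0.6529, -0.116, 0.216]
eef_rot: [[-0.001, 1.0, 0.0], [1.0, 0.001, -0.0], [-0.0, 0.0, -1.0]]
ft_force: [-0.2, -0.6, -4.0]
gripper_width: 0.726
grip_force: 30.0
```

Emit:
step_arm --rows '[{"tx": 0.008,"ty": -0.012,"tz": 0,"rx": 0,"ry": 0,"rz": 0,"gripper": -1},{"tx": 0.008,"ty": -0.012,"tz": -0.04,"rx": 0,"ry": 0,"rz": 0,"gripper": -1},{"tx": 0.008,"ty": -0.012,"tz": -0.08,"rx": 0,"ry": 0,"rz": 0,"gripper": -1},{"tx": 0.008,"ty": -0.012,"tz": -0.1,"rx": 0,"ry": 0,"rz": 0,"gripper": -1},{"tx": 0.008,"ty": -0.012,"tz": -0.12,"rx": 0,"ry": 0,"rz": 0,"gripper": -1}]'

```text
time: 58.35
tcp_pos: [0.6557, -0.1211, 0.1669]
eef_rot: [[-0.0, 1.0, -0.001], [1.0, 0.0, 0.0], [0.0, -0.001, -1.0]]
ft_force: [0.1, 0.9, -4.3]
gripper_width: 0.732
grip_force: 30.0
```

Emit:
step_arm --rows '[{"tx": 0,"ty": 0,"tz": -0.015,"rx": 0,"ry": 0,"rz": 0,"gripper": -1},{"tx": 0,"ty": 0,"tz": -0.03,"rx": 0,"ry": 0,"rz": 0,"gripper": -1},{"tx": 0,"ty": 0,"tz": -0.03,"rx": 0,"ry": 0,"rz": 0,"gripper": -1},{"tx": 0,"ty": 0,"tz": -0.03,"rx": 0,"ry": 0,"rz": 0,"gripper": -1},{"tx": 0,"ty": 0,"tz": -0.03,"rx": 0,"ry": 0,"rz": 0,"gripper": -1}]'

```text
time: 58.98
tcp_pos: [0.6563, -0.1213, 0.1564]
eef_rot: [[-0.0, 1.0, 0.001], [1.0, 0.0, -0.0], [-0.0, 0.001, -1.0]]
ft_force: [0.4, -0.5, -4.4]
gripper_width: 0.726
grip_force: 30.0
```

Emit:
step_arm --rows '[{"tx": 0,"ty": 0,"tz": -0.025,"rx": 0,"ry": 0,"rz": 0,"gripper": -1},{"tx": 0,"ty": 0,"tz": -0.05,"rx": 0,"ry": 0,"rz": 0,"gripper": -1},{"tx": 0,"ty": 0,"tz": -0.07,"rx": 0,"ry": 0,"rz": 0,"gripper": -1},{"tx": 0,"ty": 0,"tz": -0.084,"rx": 0,"ry": 0,"rz": 0,"gripper": -1},{"tx": 0,"ty": 0,"tz": -0.084,"rx": 0,"ry": 0,"rz": 0,"gripper": -1}]'

```text
time: 59.6
tcp_pos: [0.6559, -0.1211, 0.1218]
eef_rot: [[-0.0, 1.0, -0.001], [1.0, 0.0, 0.0], [0.0, -0.001, -1.0]]
ft_force: [0.6, -0.1, -3.8]
gripper_width: 0.727
grip_force: 30.0
```

Emit:
step_arm --rows '[{"tx": 0,"ty": 0,"tz": -0.003,"rx": 0,"ry": 0,"rz": 0,"gripper": -1},{"tx": 0,"ty": 0,"tz": -0.006,"rx": 0,"ry": 0,"rz": 0,"gripper": -1},{"tx": 0,"ty": 0,"tz": -0.006,"rx": 0,"ry": 0,"rz": 0,"gripper": -1},{"tx": 0,"ty": 0,"tz": -0.006,"rx": 0,"ry": 0,"rz": 0,"gripper": -1},{"tx": 0,"ty": 0,"tz": -0.006,"rx": 0,"ry": 0,"rz": 0,"gripper": -1}]'

```text
time: 60.22
tcp_pos: [0.6563, -0.1213, 0.1208]
eef_rot: [[-0.0, 1.0, 0.001], [1.0, 0.0, -0.0], [-0.0, 0.001, -1.0]]
ft_force: [-2.2, 1.2, 6.1]
gripper_width: 0.726
grip_force: 30.0
```

Third ring seated. Releasing, turning back and checking everything from above.

Emit:
step_arm --rows '[{"tx": 0,"ty": 0,"tz": 0,"rx": 0,"ry": 0,"rz": 0,"gripper": 1},{"tx": 0,"ty": 0,"tz": 0,"rx": 0,"ry": 0,"rz": 0,"gripper": 1},{"tx": 0,"ty": 0,"tz": 0,"rx": 0,"ry": 0,"rz": 0,"gripper": 1},{"tx": 0,"ty": 0,"tz": 0.1,"rx": 0,"ry": 0,"rz": 0,"gripper": 1},{"tx": 0,"ty": 0,"tz": 0.24,"rx": 0,"ry": 0,"rz": 0,"gripper": 1}]'

```text
time: 60.85
tcp_pos: [0.6547, -0.1209, 0.2149]
eef_rot: [[-0.0, 1.0, -0.004], [1.0, 0.0, 0.001], [0.001, -0.004, -1.0]]
ft_force: [0.9, -0.2, 0.2]
gripper_width: 1.002
grip_force: 0.0
```

Emit:
step_arm --rows '[{"tx": -0.04,"ty": 0.03,"tz": 0.1,"rx": 0,"ry": 0,"rz": 0.05,"gripper": 1},{"tx": -0.08,"ty": 0.06,"tz": 0.2,"rx": 0,"ry": 0,"rz": 0.1,"gripper": 1},{"tx": -0.12,"ty": 0.09,"tz": 0.3,"rx": 0,"ry": 0,"rz": 0.15,"gripper": 1},{"tx": -0.16,"ty": 0.12,"tz": 0.38,"rx": 0,"ry": 0,"rz": 0.2,"gripper": 1},{"tx": -0.2,"ty": 0.15,"tz": 0.38,"rx": 0,"ry": 0,"rz": 0.25,"gripper": 1}]'

```text
time: 61.48
tcp_pos: [0.5772, -0.0612, 0.3712]
eef_rot: [[-0.711, 0.703, 0.006], [0.703, 0.711, -0.001], [-0.005, 0.003, -1.0]]
ft_force: [0.5, 1.0, 0.2]
gripper_width: 0.998
grip_force: 0.0
```

Emit:
step_arm --rows '[{"tx": 0,"ty": 0,"tz": 0,"rx": 0,"ry": 0,"rz": 0.05,"gripper": 1},{"tx": 0,"ty": 0,"tz": 0,"rx": 0,"ry": 0,"rz": 0.1,"gripper": 1},{"tx": 0,"ty": 0,"tz": 0,"rx": 0,"ry": 0,"rz": 0.15,"gripper": 1},{"tx": 0,"ty": 0,"tz": 0,"rx": 0,"ry": 0,"rz": 0.2,"gripper": -1},{"tx": 0,"ty": 0,"tz": 0,"rx": 0,"ry": 0,"rz": 0.25,"gripper": -1}]'

```text
time: 62.1
tcp_pos: [0.576, -0.0612, 0.3678]
eef_rot: [[-1.0, -0.006, -0.0], [-0.006, 1.0, -0.0], [0.0, -0.0, -1.0]]
ft_force: [0.0, 1.3, -0.8]
gripper_width: 0.81
grip_force: 0.0
```

Emit:
step_arm --rows '[{"tx": 0,"ty": 0,"tz": 0,"rx": 0,"ry": 0,"rz": 0,"gripper": -1},{"tx": 0,"ty": 0,"tz": 0,"rx": 0,"ry": 0,"rz": 0,"gripper": -1},{"tx": 0,"ty": 0,"tz": 0,"rx": 0,"ry": 0,"rz": 0,"gripper": -1},{"tx": 0,"ty": 0,"tz": 0,"rx": 0,"ry": 0,"rz": 0,"gripper": -1},{"tx": 0,"ty": 0,"tz": 0,"rx": 0,"ry": 0,"rz": 0,"gripper": -1}]'

```text
time: 62.72
tcp_pos: [0.576, -0.0612, 0.3679]
eef_rot: [[-1.0, 0.0, -0.0], [0.0, 1.0, -0.0], [0.0, -0.0, -1.0]]
ft_force: [-0.3, 0.2, -0.9]
gripper_width: 0.24
grip_force: 0.0
```

```bash
python3 - <<'E'
from rims import *
im,c=look([('tube1',.154),('cock_handle',.085),('cock_pivot',.085),('old1_c',.029),('vat',0)],'w8')
for r in rims(zt=.144,im=im,c=c,show=False):
    if r[1]<.4: print(r)
E
```

```text
t 62.725 tcp [ 0.576  -0.0612  0.3679] j6 -102.9 F [-0.3  0.2 -0.9] w 21.1
tube1 [(0.95, [281.2, 262.7], [0.655, -0.1217]), (0.86, [283.3, 387.4], [0.6575, 0.0071]), (0.64, [282.6, 515.8], [0.6569, 0.1396])]
cock_handle [(0.65, [163.8, 168.9], [0.5421, -0.2315]), (0.19, [218.7, 167.7], [0.6052, -0.2399])]
cock_pivot [(0.68, [220.8, 167.0], [0.6077, -0.241]), (0.23, [81.7, 437.6], [0.4569, 0.0621])]
old1_c [(0.86, [77.8, 283.8], [0.4471, -0.1053])]
vat [(0.98, [85.0, 353.1], [0.4528, -0.0207]), (0.69, [66.8, 3.2], [0.4308, -0.4573])]
(array([0.6556, 0.1357]), np.float64(0.15157278712509145), array([500.8624, 271.2487]))
(array([0.6577, 0.0091]), np.float64(0.17891156462585034), array([384.0435, 272.288 ]))
(array([ 0.5791, -0.3875]), np.float64(0.3997685185185185), array([ 19.4542, 204.838 ]))
```

View pics/w8.png

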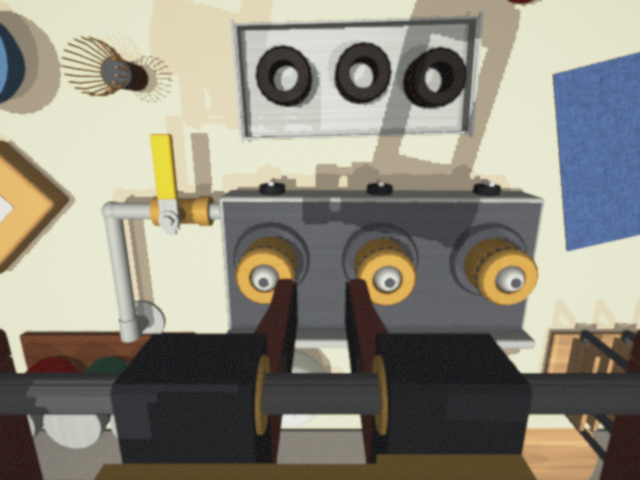

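All three brass rings sit home on their tubes at (277,264), (280,388) and (280,512). The three black rings stand side by side in the tray, and the lever points to the front (shut). Next, opening the cock by pushing from the lever's left side.

Emit:
step_arm --rows '[{"tx": -0.05,"ty": -0.13,"tz": -0.02,"rx": 0,"ry": 0,"rz": 0,"gripper": -1},{"tx": -0.09,"ty": -0.26,"tz": -0.06,"rx": 0,"ry": 0,"rz": 0,"gripper": -1},{"tx": -0.09,"ty": -0.322,"tz": -0.18,"rx": 0,"ry": 0,"rz": 0,"gripper": -1},{"tx": -0.09,"ty": -0.322,"tz": -0.32,"rx": 0,"ry": 0,"rz": 0,"gripper": -1},{"tx": -0.09,"ty": -0.322,"tz": -0.45,"rx": 0,"ry": 0,"rz": 0,"gripper": -1}]'

```text
time: 63.65
tcp_pos: [0.5399, -0.1906, 0.1864]
eef_rot: [[-1.0, 0.001, 0.001], [0.001, 1.0, -0.0], [-0.001, -0.0, -1.0]]
ft_force: [0.6, 0.1, -0.1]
gripper_width: 0.007
grip_force: 0.0
```

Emit:
step_arm --rows '[{"tx": 0,"ty": 0,"tz": 0,"rx": 0,"ry": 0,"rz": 0,"gripper": -1},{"tx": 0,"ty": 0,"tz": -0.08,"rx": 0,"ry": 0,"rz": 0,"gripper": -1},{"tx": 0,"ty": 0,"tz": -0.16,"rx": 0,"ry": 0,"rz": 0,"gripper": -1},{"tx": 0,"ty": 0,"tz": -0.24,"rx": 0,"ry": 0,"rz": 0,"gripper": -1},{"tx": 0,"ty": 0,"tz": -0.285,"rx": 0,"ry": 0,"rz": 0,"gripper": -1}]'

```text
time: 64.28
tcp_pos: [0.5416, -0.1906, 0.0751]
eef_rot: [[-1.0, -0.001, 0.002], [-0.001, 1.0, -0.001], [-0.002, -0.001, -1.0]]
ft_force: [0.1, 0.2, 0.6]
gripper_width: 0.007
grip_force: 0.0
```

Emit:
step_arm --rows '[{"tx": 0,"ty": 0,"tz": 0,"rx": 0,"ry": 0,"rz": 0,"gripper": -1},{"tx": 0,"ty": 0,"tz": 0,"rx": 0,"ry": 0,"rz": 0,"gripper": -1},{"tx": 0,"ty": 0,"tz": 0,"rx": 0,"ry": 0,"rz": 0,"gripper": -1},{"tx": 0,"ty": 0,"tz": 0,"rx": 0,"ry": 0,"rz": 0,"gripper": -1},{"tx": 0,"ty": 0,"tz": 0,"rx": 0,"ry": 0,"rz": 0,"gripper": -1}]'

```text
time: 64.9
tcp_pos: [0.5402, -0.1901, 0.0743]
eef_rot: [[-1.0, -0.0, 0.0], [-0.0, 1.0, -0.0], [-0.0, -0.0, -1.0]]
ft_force: [0.2, -0.3, -0.2]
gripper_width: 0.004
grip_force: 0.0
```

Emit:
step_arm --rows '[{"tx": 0,"ty": -0.06,"tz": 0,"rx": 0,"ry": 0,"rz": 0,"gripper": -1},{"tx": 0,"ty": -0.124,"tz": 0,"rx": 0,"ry": 0,"rz": 0,"gripper": -1},{"tx": 0.007,"ty": -0.181,"tz": 0,"rx": 0,"ry": 0,"rz": 0,"gripper": -1},{"tx": 0.035,"ty": -0.232,"tz": 0,"rx": 0,"ry": 0,"rz": 0,"gripper": -1},{"tx": 0.035,"ty": -0.232,"tz": 0,"rx": 0,"ry": 0,"rz": 0,"gripper": -1}]'

```text
time: 65.53
tcp_pos: [0.5539, -0.285, 0.0734]
eef_rot: [[-1.0, 0.001, -0.0], [0.001, 1.0, -0.0], [0.0, -0.0, -1.0]]
ft_force: [1.3, 0.3, 0.3]
gripper_width: 0.007
grip_force: 0.0
```

Emit:
step_arm --rows '[{"tx": 0.018,"ty": -0.016,"tz": 0,"rx": 0,"ry": 0,"rz": 0,"gripper": -1},{"tx": 0.036,"ty": -0.031,"tz": 0,"rx": 0,"ry": 0,"rz": 0,"gripper": -1},{"tx": 0.056,"ty": -0.042,"tz": 0,"rx": 0,"ry": 0,"rz": 0,"gripper": -1},{"tx": 0.077,"ty": -0.045,"tz": 0,"rx": 0,"ry": 0,"rz": 0,"gripper": -1},{"tx": 0.077,"ty": -0.045,"tz": 0,"rx": 0,"ry": 0,"rz": 0,"gripper": -1}]'

```text
time: 66.15
tcp_pos: [0.5834, -0.3007, 0.0734]
eef_rot: [[-1.0, -0.001, -0.004], [-0.001, 1.0, 0.0], [0.004, 0.0, -1.0]]
ft_force: [-7.8, 0.7, 0.3]
gripper_width: 0.001
grip_force: 3.9
```

Emit:
step_arm --rows '[{"tx": 0.005,"ty": 0,"tz": 0,"rx": 0,"ry": 0,"rz": 0,"gripper": -1},{"tx": 0.008,"ty": 0,"tz": 0,"rx": 0,"ry": 0,"rz": 0,"gripper": -1},{"tx": 0.008,"ty": 0,"tz": 0,"rx": 0,"ry": 0,"rz": 0,"gripper": -1},{"tx": 0.008,"ty": 0,"tz": 0,"rx": 0,"ry": 0,"rz": 0,"gripper": -1},{"tx": 0.008,"ty": 0,"tz": 0,"rx": 0,"ry": 0,"rz": 0,"gripper": -1}]'

```text
time: 66.78
tcp_pos: [0.5834, -0.3007, 0.0734]
eef_rot: [[-1.0, -0.001, -0.009], [-0.001, 1.0, 0.001], [0.009, 0.001, -1.0]]
ft_force: [-16.3, 0.3, 5.2]
gripper_width: 0.006
grip_force: 7.9
```

Hard stop reached. Backing off, lifting clear and checking.

Emit:
step_arm --rows '[{"tx": 0.004,"ty": 0,"tz": 0,"rx": 0,"ry": 0,"rz": 0,"gripper": -1},{"tx": -0.04,"ty": 0,"tz": 0,"rx": 0,"ry": 0,"rz": 0,"gripper": -1},{"tx": -0.08,"ty": 0,"tz": 0.03,"rx": 0,"ry": 0,"rz": 0,"gripper": -1},{"tx": -0.08,"ty": 0,"tz": 0.17,"rx": 0,"ry": 0,"rz": 0,"gripper": -1},{"tx": -0.08,"ty": 0,"tz": 0.32,"rx": 0,"ry": 0,"rz": 0,"gripper": -1}]'

```text
time: 67.4
tcp_pos: [0.5563, -0.3013, 0.2041]
eef_rot: [[-1.0, -0.0, 0.001], [-0.0, 1.0, -0.001], [-0.001, -0.001, -1.0]]
ft_force: [1.0, -1.0, -0.1]
gripper_width: 0.002
grip_force: 0.0
```

Emit:
step_arm --rows '[{"tx": 0,"ty": 0.1,"tz": 0.12,"rx": 0,"ry": 0,"rz": 0,"gripper": -1},{"tx": 0,"ty": 0.2,"tz": 0.25,"rx": 0,"ry": 0,"rz": 0,"gripper": -1},{"tx": 0,"ty": 0.3,"tz": 0.38,"rx": 0,"ry": 0,"rz": 0,"gripper": -1},{"tx": 0,"ty": 0.45,"tz": 0.42,"rx": 0,"ry": 0,"rz": 0,"gripper": -1},{"tx": 0,"ty": 0.55,"tz": 0.42,"rx": 0,"ry": 0,"rz": 0,"gripper": -1}]'

```text
time: 68.03
tcp_pos: [0.5577, -0.0793, 0.3742]
eef_rot: [[-1.0, -0.001, 0.008], [-0.001, 1.0, -0.002], [-0.008, -0.002, -1.0]]
ft_force: [-0.2, -0.2, -1.7]
gripper_width: 0.005
grip_force: 0.0
```

Emit:
step_arm --rows '[{"tx": 0,"ty": 0,"tz": 0,"rx": 0,"ry": 0,"rz": 0,"gripper": -1},{"tx": 0,"ty": 0,"tz": 0,"rx": 0,"ry": 0,"rz": 0,"gripper": -1},{"tx": 0,"ty": 0,"tz": 0,"rx": 0,"ry": 0,"rz": 0,"gripper": -1},{"tx": 0,"ty": 0,"tz": 0,"rx": 0,"ry": 0,"rz": 0,"gripper": -1},{"tx": 0,"ty": 0,"tz": 0,"rx": 0,"ry": 0,"rz": 0,"gripper": -1}]'

```text
time: 68.65
tcp_pos: [0.556, -0.0816, 0.3696]
eef_rot: [[-1.0, 0.001, -0.0], [0.001, 1.0, -0.0], [0.0, -0.0, -1.0]]
ft_force: [0.6, -0.3, -0.6]
gripper_width: 0.007
grip_force: 0.0
```

```bash
python3 - <<'E'
from rims import *
im,c=look([('cock_handle',.085),('cock_pivot',.085)],'w9')
E
```

```text
t 68.65 tcp [ 0.556  -0.0816  0.3696] j6 -105.3 F [ 0.6 -0.3 -0.6] w 0.6
cock_handle [(0.74, [237.3, 136.0], [0.6079, -0.301])]
cock_pivot [(0.6, [235.0, 185.9], [0.6052, -0.2416])]
```

View pics/w9.png

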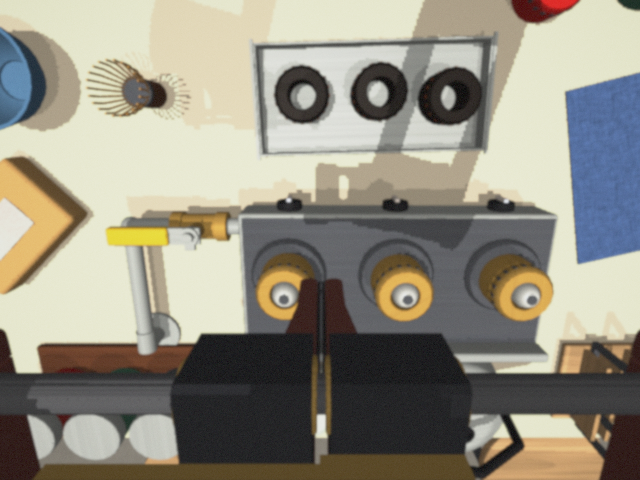

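The lever at (237,136) is now in line with the pipe and pointing away from the stove, so the gas is fully open. All the rings are in place and the robot is clear of everything. Handing in.

```bash
python3 -c "
from bench import ticket
print(ticket.sign_off())"
```

```text
the job is handed in; nothing more can be done
None
```

The job is handed in, with no verdict returned: I shut the gas, put all three black rings side by side in the tray, seated a brass ring on each burner tube, then turned the cock fully open and left the arm clear.

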